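Set up a stage-top incubator for a culture dish

ROBOT

A 6-joint arm with a two-finger parallel gripper is mounted at the origin on a cart in front of the work surface, level with it; the furniture and walls round the work are solid. World frame = base frame: x ahead of the robot, y to its left, z up, the work surface at z = 0. Lengths are in m, angles in rad, forces in N, time in s.
With the tool pointing down it reaches from about 0.275 to 0.85 m from the base axis. Payload 19 kg.
Tool frame: the origin (TCP) lies midway between the tips of the shut fingers; the grasp point (between the pads) lies 19 mm behind it; x points along the fingers, z is the direction in which the jaws open and shut, and the axes are right-handed (so a half turn about x gives the same grasp; the last joint's range is limited). The gripper opens to 85 mm and grips with 20 to 120 N. Pads are 22 mm wide; open, the fingers measure 114 mm over their backs; the gripper's body (76 mm by 85 mm) begins 54 mm behind the grasp point. The pads swing forward as they close: fully open they stand 13 mm farther back than shut.
Start: joints at [-1.286, 0.15, 1.437, -0, 1.554, -0.134], TCP at [0.234, -0.525, 0.231] pointing down, gripper open.
Joint ranges: [-2.8, 2.8], [-0.68, 2.1], [0.12, 2.68], [-1.39, 4.53], [0.16, 2.79], [-2.81, 2.81]. Speed limits (rad/s): [1.89, 1.89, 2.22, 3.01, 3.01, 3.01].

INTERFACE

Orientations are given as a 3x3 rotation matrix whose columns are the frame's x, y, z axes.
In Python, from bench import bot gives the robot as it stands.
- The arm moves only by the tool arm_command, never from a script. Its argument "rows" is a list of rows, each an object with "angular": the turn, a rotation vector about the tool's x, y, z in degrees, a list of three; "travel": the shift along the tool's x, y, z in cm, a list of three; "grip": the gripper command: -1 is fully open, 1 is shut, values between are in proportion. A call has exactly 10 rows; each row shifts and turns the commanded pose from where the row before left it, along the tool's axes as they then stand; what a row does not reach is not made up. A row lasts 1/8 s, in which the tool goes at most 62.5 mm and 10.7 degrees, less where a joint would pass 70% of its speed; a pose out of reach is approached as far as the arm can. A call is refused whole if a number of a shift passes 6.25 or a number of a turn 10.7, either way. A call with a gripper value outside its range is refused whole. The fingers move at their own pace and stop on an object; "newtons" is the grip in N (left out, the last holds). Time passes only in rows, so rows that do not move let the fingers close, or fill a call up. It gives the time, the measured TCP pose, the force and the opening at its end, in the units of the state.
- bot.get_obs(): the state, without advancing time (a new reading comes with each control period).
- bot.snapshot(name): name is "scene" or "top" or "wrist"; returns a dict with "pixels" (480x640x3 uint8, red, green, blue), "fx", "fy", "cx", "cy" (pixels), "pose" (4x4, takes a point from camera to world coordinates); the wrist camera has in their place "tool_from_camera" (4x4, takes a point from camera to tool coordinates, whose origin is the TCP and whose axes are the tool frame's). Camera axes: x right, y down, z forward; pixel columns grow to the right and rows downward; lengths in m; the calibration is good to about 2 mm. A picture is of the moment at which its call begins: read the wrist's pose just before it. There is no depth.
- bot.sign_off(): hands the job in, once; it reports no verdict.
The state is a dict: "t": time; "joints": joint angles; "qd": joint speeds; "joint_efforts": joint torques, N m; "position": TCP position; "ee_rot": TCP orientation; "contact_force": force on the tool from outside, world axes, zero at the start; "moment": the same for the moment, N m; "finger_gap": finger opening in m.
Only numpy, scipy, OpenCV 4.12 (cv2) and the standard library are available. Lean on these libraries where they do the work, as an engineer would, in place of code of your own. Each camera call takes 0.05 s, during which the arm holds its last target.

TASK

Set up the open stage-top incubator for the culture dish: lay the insert with the round opening into its pocket, flat, square and the right way round (cut-out corner over the corner block), and leave the slide insert (rectangular opening) where it lies. Then put the dish, kept level, down into the round opening, swing the spring clip in until its end lies over the dish, and close the cover fully.

Things in the scene. Friction and masses are not known exactly. Their poses are not given: they have to be found in the camera images.
- incubator: Stage-top incubator, fixed: flat black frame 110 (x) x 157 (y) x 20 mm. Origin under the pocket's centre at table level; x from the front rim (nearest the robot) to the hinged back rim, y to its left, z up; reaches x -55..55, y -83.5..73.5 mm. A post of 10 mm at x -47, y -73 mm carries the clip
- pocket (a point): Centre of the pocket floor, 14 mm up, axes as the incubator's. Pocket 82 (x) x 128 (y) mm, 6 mm deep (rim top 20 mm up); a 14 x 14 mm block fills its front left corner (-x, +y), 19 mm up. The mouth flares 2 mm over its top 3.5 mm; below that an insert has 2 mm to spare on each side; seated, its origin lies here, its axes agree and its upper face is flush with the rim
- pocket_seat (a point): Incubator x 0, y -25.5, z 16 mm: where the centre of the seated insert's round ledge, and so the underside of the seated dish, comes to lie
- dish_insert: Loose aluminium plate 78 (x) x 124 (y) x 6 mm, 130 g, origin centre of underside, z up. Corner at -x, +y cut out 14 x 14 mm. ROUND opening 63 mm wide at y -25.5 mm, 4 mm deep to a ledge 5.5 mm wide. Steel lifting rib 10 mm thick (x), 26 mm long (y 31..57), top 22.5 mm above the underside: take it across x from above. Plate balances about 20 mm from the rib's middle, toward the opening
- insert_seat (a point): Centre of the dish insert's round opening, at its ledge, 2 mm above the underside; belongs at point pocket_seat
- insert_rib (a point): Middle of the top of the dish insert's lifting rib (insert x 0, y 44, z 22.5 mm)
- slide_insert: Loose plate with the same outline, cut-out corner and rib as the dish insert, but a RECTANGULAR opening, 27 x 77 mm. Origin centre of underside. Not needed: leave it where it lies
- dish: Loose round culture dish, lid on, clear with pink contents, 60 mm across, 15 mm high, 20 g; origin centre of underside. Take it from above across the 60 mm. Seated, its top is 31 mm above the table; the fingers then have room on its left and right (incubator y) if opened no more than 75 mm (the rib begins 26 mm beyond its edge), but the parked clip stands in front of it
- clip (a joint): Turn of the steel hold-down clip about its post at the frame's front right corner, rad: 0 along the front rim (arm toward incubator +y), growing clockwise seen from above, stop at 1.0; at 0.8 it points at the dish's centre. Starts parked, -0.3 to -0.08, clear of the pocket. Arm 54 mm long, 8 mm wide, 32.5 to 35.5 mm above the table, passing 1.5 mm over the seated dish. Stays where left
- clip_tip (a point): Underside of the clip arm near its round end, 50 mm from the post's axis
- clip_pin (a point): Black upright thumb pin on the clip arm, 8.4 mm thick, 44 mm from the post's axis, 35.5 to 48 mm above the table (this point at 42.5 mm). Push it sideways to swing the clip
- cover (a joint): Angle of the cover, a grey hood 112 x 157 x 34 mm with a glass window, hinged along the incubator's back: 0 closed on the rim, growing as it opens, stop at 1.85 rad. Starts open a little past upright (1.65 to 1.8). Friction hinge, 0.16 N m: stays where it is left
- cover_hinge (a point): Middle of the cover's hinge line, which runs along incubator y: incubator x 57, y -5, z 21.5 mm
- cover_tab (a point): Outer face of the finger tab at the middle of the cover's free edge, 128 mm from the hinge line. Tab 46 mm wide, 4 mm thick, standing out 30 mm (113 to 143 mm from the hinge line). Cover open: it points up, this face away from the robot; closed: juts out at the front, this face up, 33.5 mm above the table. Draw it forward and down from behind to close the cover
There are look-alikes about, which are no part of the job. Leave any red look-alike of the dish alone.

How it is judged:
On the way, in this order (a step that is already met when the one before it is completed fails the run):
1. the dish insert lies flat and square in the pocket, cut-out corner over the block, let go (distance between insert_seat and pocket_seat below 0.0045 m and z of insert_seat in the frame of incubator below 0.0175 m and angle between the z axis of dish_insert and the z axis of incubator, either way round below 0.025 rad and angle between the x axis of dish_insert and the x axis of incubator, either way round below 0.06 rad and contact force between the fingers and dish_insert below 0.1 N), for 0.2 s.
2. the dish sits flat in the round opening, let go (horizontal distance between dish and insert_seat below 0.0035 m and distance between dish and pocket_seat below 0.007 m and z of dish in the frame of incubator below 0.0175 m and angle between dish's own z axis and vertical below 0.03 rad and contact force between the fingers and dish below 0.1 N), for 0.2 s.
3. the clip's end lies over the dish (horizontal distance between clip_tip and dish below 0.028 m), for 0.2 s.
At the end, for the whole second after the job is handed in: Cover shut (0.03 rad); insert in the pocket within 4.5 mm, at most 1.5 mm up, level 0.025 rad, square 0.06 rad, cut-out at the block; dish at rest in its opening within 3.5 mm, at most 1.5 mm up, level 0.03 rad; clip_tip within 28 mm of the dish's centre seen from above (value of joint cover below 0.03 rad and velocity of joint cover above -0.05 rad/s and horizontal distance between clip_tip and dish below 0.028 m and distance between insert_seat and pocket_seat below 0.0045 m and z of each of insert_seat, dish in the frame of incubator below 0.0175 m and angle between the z axis of dish_insert and the z axis of incubator, either way round below 0.025 rad and angle between the x axis of dish_insert and the x axis of incubator, either way round below 0.06 rad and horizontal distance between dish and insert_seat below 0.0035 m and angle between dish's own z axis and vertical below 0.03 rad and linear speed of dish below 0.02 m/s); the robot touches nothing.
It fails at once if the slide insert is moved (more than 20 mm) (distance of slide_insert from where it was at the start of the episode above 0.02 m).
It fails at once if the dish is tipped (more than 0.5 rad) (angle between dish's own z axis and vertical above 0.5 rad).
It also fails if it takes over 64 s, if anything falls off the work surface, if the arm or the gripper's body presses on something with over 40 N, if the wrist force passes 120 N, or if a joint passes its speed limit or range.

## Working session

There is one attempt and no reset: what is moved stays moved. The work goes in short steps, Python scripts to look and compute and a tool call to move; the robot and the scene stay as the last step left them, time stands still between calls to the robot, and variables do not carry over. Pictures are saved under pics/ and viewed, and the job is handed in when it is done.

Besides the shell and the picture viewer there is one more tool, called as a command line: name --argument value ..., lists and objects as JSON in quotes. arm_command: Moves the arm, as the interface text tells. Its arguments: {"type":"object","properties":{"rows":{"type":"array","items":{"type":"object","properties":{"angular":{"type":"array","items":{"type":"number"}},"travel":{"type":"array","items":{"type":"number"}},"grip":{"type":"number"}}}},"newtons":{"type":"number"}},"required":["rows"]}

```bash
mkdir -p pics; ls
cat > h.py <<'E'
import numpy as np, cv2
from bench import bot
def snap(n,f):
    o=bot.get_obs(); s=bot.snapshot(n); cv2.imwrite(f'pics/{f}.png',s['pixels'][:,:,::-1])
    if n=='wrist':
        T=np.eye(4);T[:3,:3]=o['ee_rot'];T[:3,3]=o['position'];s['pose']=T@np.array(s['tool_from_camera'])
    np.save(f'pics/{f}.npy',s,allow_pickle=True); return s
def load(f): return np.load(f'pics/{f}.npy',allow_pickle=True).item()
def pt(s,u,v,z):
    P=np.array(s['pose']);d=P[:3,:3]@np.array([(u-s['cx'])/s['fx'],(v-s['cy'])/s['fy'],1.]);o=P[:3,3]
    return o+d*(z-o[2])/d[2]
def proj(s,p):
    P=np.linalg.inv(np.array(s['pose']));c=P[:3,:3]@np.array(p)+P[:3,3]
    return s['cx']+s['fx']*c[0]/c[2],s['cy']+s['fy']*c[1]/c[2]
E
python3 - <<'E'
from h import *
o=bot.get_obs();print({k:np.round(v,3).tolist() for k,v in o.items()})
for n in('scene','top','wrist'):
    s=snap(n,n+'0');print(n,s['fx'],s['fy'],s['cx'],s['cy'],np.round(s['pose'],3).tolist())
print(np.round(s['tool_from_camera'],4).tolist())
E
```

```text
pics
{'t': 0.0, 'joints': [-1.286, 0.151, 1.438, -0.0, 1.554, -0.134], 'qd': [0.001, -0.0, 0.001, -0.0, 0.001, -0.001], 'joint_efforts': [0.002, -71.306, -57.087, -0.0, 0.009, 0.0], 'position': [0.234, -0.525, 0.231], 'ee_rot': [[-0.0, 0.914, 0.407], [0.001, 0.407, -0.914], [-1.0, 0.0, -0.001]], 'contact_force': [0.195, 0.195, -0.347], 'moment': [-0.004, 0.044, -0.0], 'finger_gap': 0.085}
scene 484.18182898916507 484.18182898916507 323.7392944230507 241.09775202485406 [[-0.821, -0.447, 0.354, 0.329], [-0.57, 0.653, -0.499, 0.5], [-0.008, -0.611, -0.791, 0.738], [0.0, 0.0, 0.0, 1.0]]
top 552.5694596601024 552.5694596601024 318.38031544331164 241.65294928856775 [[0.027, -0.978, 0.206, 0.442], [-1.0, -0.026, 0.008, 0.069], [-0.002, -0.207, -0.978, 0.986], [0.0, 0.0, 0.0, 1.0]]
wrist 346.3223359454505 346.3223359454505 318.3310283955081 238.06955818898604 [[0.406, -0.881, -0.242, 0.293], [-0.914, -0.392, -0.105, -0.499], [-0.002, 0.264, -0.965, 0.374], [0.0, 0.0, 0.0, 1.0]]
[[0.0008, -0.2637, 0.9646, -0.1428], [-0.0005, -0.9646, -0.2637, 0.0653], [1.0, -0.0003, -0.0009, 0.0], [0.0, 0.0, 0.0, 1.0]]
```

View pics/top0.png

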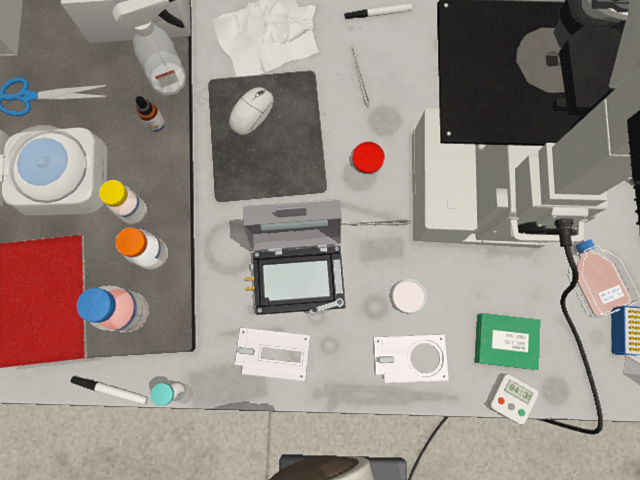

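View pics/scene0.png

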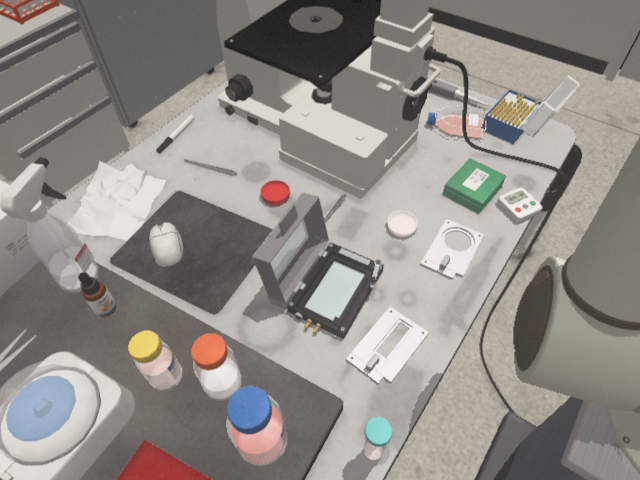

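View pics/wrist0.png

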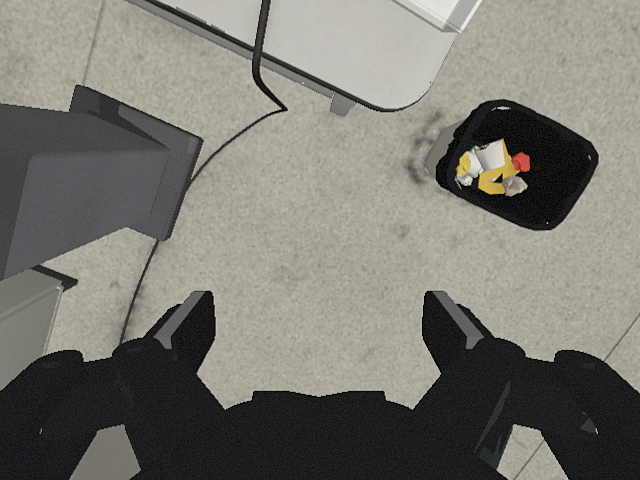

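The top view shows the incubator at about (298,280), the dish insert at (412,358), the dish at (408,296), the slide insert at (272,354) and a red look-alike at (368,157). Next I enlarge the work area.

Run:
```python
from h import *
s=load('top0');im=s['pixels'][:,:,::-1]
cv2.imwrite('pics/t1.png',cv2.resize(im[195:395,225:465],None,fx=3.3,fy=3,interpolation=cv2.INTER_CUBIC) if 0 else cv2.resize(im[235:320,240:350],None,fx=7,fy=7,interpolation=cv2.INTER_CUBIC))
cv2.imwrite('pics/t2.png',cv2.resize(im[270:390,365:460],None,fx=5,fy=5,interpolation=cv2.INTER_CUBIC))
```

```text
(no output)
```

View pics/t1.png

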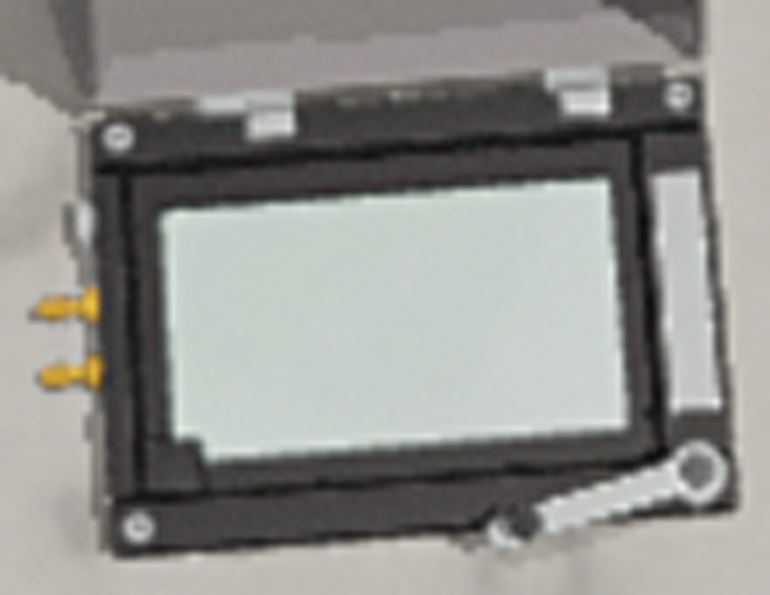

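View pics/t2.png

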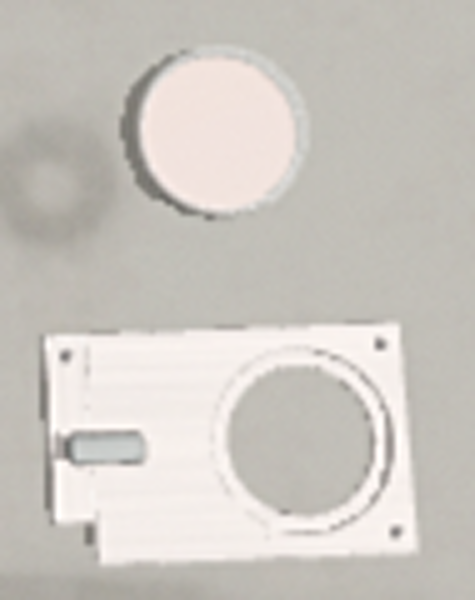

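Run:
```python
from h import *
s=load('top0')
def a(x,y,z): return np.round(pt(s,240+x/7-.43,235+y/7-.43,z),4)
def b(x,y,z): return np.round(pt(s,365+x/5-.4,270+y/5-.4,z),4)
print('inc frame FL,FR,BL?,BR',a(112,552,.02),a(737,512,.02),a(92,118,.02),a(700,78,.02))
print('pocket BL,BR,FR', a(125,170,.02),a(632,133,.02),a(662,460,.02),a(143,498,.02))
print('post',a(697,467,.0355),'pin',a(518,520,.048))
print('ins BL BR FR FL',b(44,338,.006),b(400,323,.006),b(417,552,.006),b(102,563,.006),'FLx',b(55,521,.006))
print('rib ends',b(68,447,.0225),b(145,446,.0225),'hole',b(302,441,.004))
print('dish',b(218,135,.0145))
```

```text
inc frame FL,FR,BL?,BR [0.5156 0.1828 0.02  ] [0.5298 0.0278 0.02  ] [0.6252 0.1935 0.02  ] [0.6397 0.0391 0.02  ]
pocket BL,BR,FR [0.612  0.1845 0.02  ] [0.625  0.0561 0.02  ] [0.5422 0.0467 0.02  ] [0.5292 0.1758 0.02  ]
post [0.5391 0.0385 0.0355] pin [0.5239 0.0818 0.048 ]
ins BL BR FR FL [ 0.481  -0.0236  0.006 ] [ 0.4896 -0.1481  0.006 ] [ 0.4119 -0.1524  0.006 ] [ 0.4052 -0.0441  0.006 ] FLx [ 0.4188 -0.0278  0.006 ]
rib ends [ 0.4439 -0.0305  0.0225] [ 0.445  -0.0567  0.0225] hole [ 0.4482 -0.1137  0.004 ]
dish [ 0.5528 -0.0835  0.0145]
```

```bash
cat >> h.py <<'E'
def plan(target,yawdeg,n,k=None):
    o=bot.get_obs();R=np.array(o['ee_rot']);p=np.array(o['position'])
    z=R[:,2];y0=np.degrees(np.arctan2(z[1],z[0]))
    d=(yawdeg-y0+180)%360-180
    print('now',np.round(p,4),'yaw',round(y0,2),'tilt',np.round(R[2,:],4))
    for i in range(n):
        Ry=cv2.Rodrigues(np.array([0,0,np.radians(d*i/n)]))[0]@R
        print('travel',np.round(Ry.T@((np.array(target)-p)/n)*100,2),'ang',round(-d/n,2)) if (d and abs(d)>1) or i==0 else None
E
python3 - <<'E'
from h import *
plan([.444,-.043,.19],3.8,10)
E
```

```text
now [ 0.2338 -0.5251  0.2309] yaw -66.0 tilt [-1.e+00  1.e-04 -9.e-04]
travel [ 0.41  3.88 -3.55] ang -6.98
travel [ 0.41  4.28 -3.05] ang -6.98
travel [ 0.41  4.62 -2.51] ang -6.98
travel [ 0.41  4.89 -1.93] ang -6.98
travel [ 0.41  5.09 -1.32] ang -6.98
travel [ 0.41  5.21 -0.69] ang -6.98
travel [ 0.41  5.26 -0.05] ang -6.98
travel [0.41 5.23 0.59] ang -6.98
travel [0.41 5.12 1.22] ang -6.98
travel [0.41 4.93 1.83] ang -6.98
```

arm_command --rows '[{"travel":[0.4,3.9,-3.55],"angular":[-7,0,0],"grip":-1},{"travel":[0.4,4.3,-3.05],"angular":[-7,0,0],"grip":-1},{"travel":[0.4,4.6,-2.5],"angular":[-7,0,0],"grip":-1},{"travel":[0.4,4.9,-1.95],"angular":[-7,0,0],"grip":-1},{"travel":[0.4,5.1,-1.3],"angular":[-7,0,0],"grip":-1},{"travel":[0.4,5.2,-0.7],"angular":[-7,0,0],"grip":-1},{"travel":[0.4,5.25,-0.05],"angular":[-7,0,0],"grip":-1},{"travel":[0.4,5.2,0.6],"angular":[-7,0,0],"grip":-1},{"travel":[0.4,5.1,1.2],"angular":[-7,0,0],"grip":-1},{"travel":[0.4,4.9,1.8],"angular":[-7,0,0],"grip":-1}]'

```text
t: 1.4
position: [0.4432, -0.0419, 0.1913]
ee_rot: [[0.0, -0.074, 0.997], [-0.0, 0.997, 0.074], [-1.0, -0.0, 0.0]]
contact_force: [0.2, -0.6, -0.3]
finger_gap: 0.0852
```

Run:
```python
from h import *
s=snap('wrist','w1')
s=snap('wrist','w1')
plan([.444,-.043,.19],3.8,1)
```

```text
now [ 0.4436 -0.0397  0.1908] yaw 4.46 tilt [-1.0e+00  1.4e-03 -4.0e-04]
travel [ 0.08 -0.33  0.01] ang 0.66
```

View pics/w1.png

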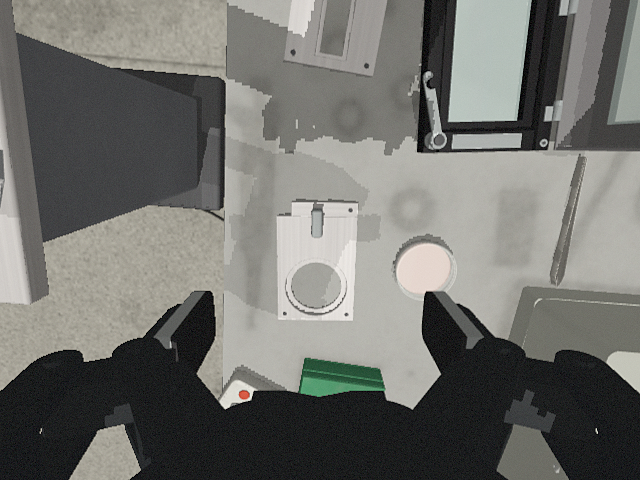

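Wrist view: insert centred near (316,265) with the rib at (317,220), the dish at (425,268), and the incubator's clip post at (437,141) with its pin at (428,80).

Run:
```python
from h import *
s=load('w1');im=s['pixels'][:,:,::-1]
cv2.imwrite('pics/w1a.png',cv2.resize(im[190:330,265:375],None,fx=4.2,fy=4.2,interpolation=cv2.INTER_CUBIC))
cv2.imwrite('pics/w1b.png',cv2.resize(im[0:160,410:570],None,fx=3.7,fy=3.7,interpolation=cv2.INTER_CUBIC))
hsv=cv2.cvtColor(im,cv2.COLOR_BGR2HSV)
for f in('w1','top0'):
    s=load(f);im=s['pixels'][:,:,::-1];hsv=cv2.cvtColor(im,cv2.COLOR_BGR2HSV)
    m=((hsv[...,2]>190)&((hsv[...,0]<15)|(hsv[...,0]>170))&(hsv[...,1]>12)).astype(np.uint8)
    c,_=cv2.findContours(cv2.morphologyEx(m,cv2.MORPH_OPEN,np.ones((3,3))),0,2)
    for k in c:
        if 300<cv2.contourArea(k)<6000:
            (u,v),r=cv2.minEnclosingCircle(k);print(f,u,v,r,cv2.contourArea(k)/(3.14*r*r),np.round(pt(s,u,v,.0145),4))
```

```text
w1 423.8277893066406 269.2268371582031 27.1911678314209 0.8657862582390784 [ 0.5502 -0.0805  0.0145]
top0 114.81521606445312 308.86956787109375 20.809982299804688 0.48683850457892286 [0.5173 0.4307 0.0145]
top0 408.3642883300781 296.0887145996094 15.533187866210938 0.9265871527229574 [ 0.5537 -0.0838  0.0145]
top0 602.5136108398438 280.6134948730469 34.22159957885742 0.5770522260753074 [ 0.5904 -0.4271  0.0145]
top0 129.07142639160156 240.64285278320312 14.535419464111328 0.6165077232592427 [0.64   0.4177 0.0145]
top0 368.5 156.5 16.140111923217773 0.8013642498466492 [ 0.8114 -0.0114  0.0145]
```

View pics/w1a.png

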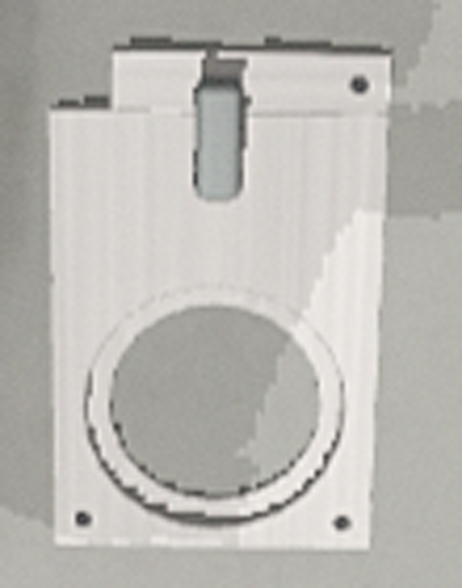

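View pics/w1b.png

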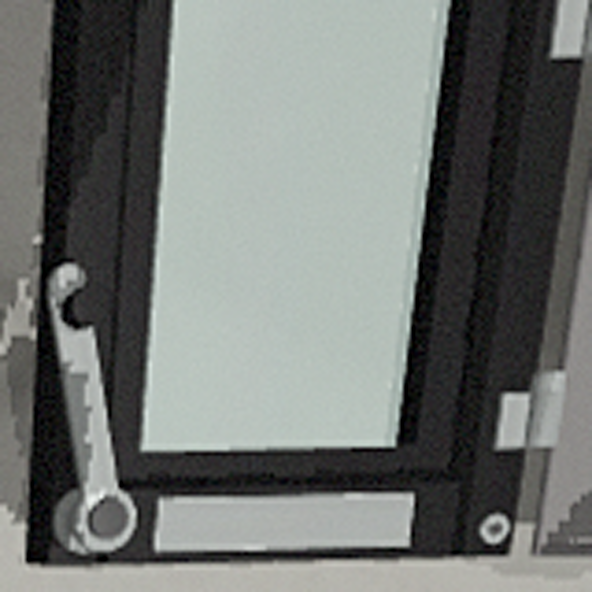

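Run:
```python
from h import *
s=load('w1')
def b(x,y,z): return np.round(pt(s,265+x/4.2-.4,190+y/4.2-.4,z),4)
def a(x,y,z): return np.round(pt(s,410+x/3.7-.4,y/3.7-.4,z),4)
BL,BR,FR,FL=b(392,50,.006),b(369,549,.006),b(57,546,.006),b(50,110,.006)
print(BL,BR,FR,FL,'yaw',[round(np.degrees(np.arctan2(-(p-q)[0],(p-q)[1])),2) for p,q in((BL,BR),(FL,FR))])
print('rib',b(218,87,.0225),b(218,200,.0225),b(195,143,.0225),b(241,143,.0225))
print('hole outer',b(215,405,.006), b(86,405,.006),b(344,405,.006),b(215,287,.006),b(215,524,.006))
print('FR frame',a(27,560,.02),'post',a(105,518,.0355),'pin?',a(80,310,.048),'tip',a(67,275,.0355))
o=bot.get_obs();print(o['position'],o['qd'])
```

```text
[ 0.4796 -0.0208  0.006 ] [ 0.4879 -0.1457  0.006 ] [ 0.4104 -0.1513  0.006 ] [ 0.403 -0.041  0.006] yaw [np.float64(3.8), np.float64(3.84)]
rib [ 0.4408 -0.0294  0.0225] [ 0.4429 -0.0547  0.0225] [ 0.4368 -0.0423  0.0225] [ 0.4469 -0.0414  0.0225]
hole outer [ 0.4466 -0.1104  0.006 ] [ 0.4154 -0.113   0.006 ] [ 0.4777 -0.1078  0.006 ] [ 0.4442 -0.0804  0.006 ] [ 0.4491 -0.1421  0.006 ]
FR frame [0.5245 0.03   0.02  ] post [0.5362 0.0404 0.0355] pin? [0.5198 0.0802 0.048 ] tip [0.5195 0.0891 0.0355]
[ 0.44363026 -0.03972744  0.19076357] [-0.08758982 -0.01443997  0.00734495 -0.02689241  0.01189284  0.0014621 ]
```

Run:
```python
from h import *
plan([.4425,-.0425,.08],3.8,5)
```

```text
now [ 0.4436 -0.0397  0.1908] yaw 4.46 tilt [-1.0e+00  1.4e-03 -4.0e-04]
travel [ 2.22 -0.06 -0.03] ang 0.13
```

arm_command --rows '[{"travel":[2.2,-0.03,-0.02],"angular":[0.13,0,0],"grip":0},{"travel":[2.2,-0.03,-0.02],"angular":[0.13,0,0],"grip":0},{"travel":[2.2,-0.03,-0.02],"angular":[0.13,0,0],"grip":0},{"travel":[2.2,-0.03,-0.02],"angular":[0.13,0,0],"grip":0},{"travel":[2.2,-0.03,-0.02],"angular":[0.13,0,0],"grip":0},{"travel":[0,0,0],"angular":[0,0,0],"grip":0},{"travel":[0,0,0],"angular":[0,0,0],"grip":0},{"travel":[0,0,0],"angular":[0,0,0],"grip":0},{"travel":[0,0,0],"angular":[0,0,0],"grip":0},{"travel":[0,0,0],"angular":[0,0,0],"grip":0}]'

```text
t: 2.75
position: [0.4421, -0.0452, 0.0816]
ee_rot: [[0.0, -0.058, 0.998], [-0.0, 0.998, 0.058], [-1.0, -0.0, 0.0]]
contact_force: [-0.6, -0.4, 0.1]
finger_gap: 0.0426
```

Run:
```python
from h import *
s=snap('wrist','w2')
plan([.4425,-.0425,.009],3.8,1)
print(bot.get_obs()['qd'])
```

```text
now [ 0.4421 -0.0452  0.0815] yaw 3.35 tilt [-1.e+00  0.e+00  3.e-04]
travel [7.25 0.26 0.06] ang -0.45
[ 9.48172453e-05  1.19388375e-03  1.70114367e-03 -1.53731594e-03
 -1.31321955e-03 -1.73092237e-03]
```

View pics/w2.png

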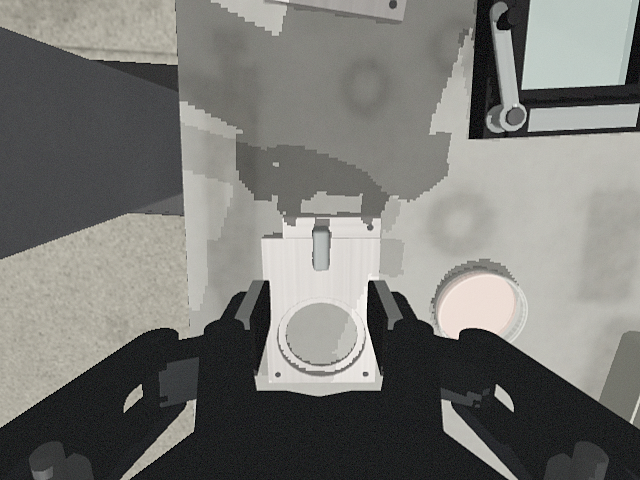

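Settled over the insert; rib top spans about x 313–331, y 226–270 in the wrist picture.

Run:
```python
from h import *
s=load('w2');im=s['pixels'][:,:,::-1]
cv2.imwrite('pics/w2a.png',cv2.resize(im[205:295,270:375],None,fx=6,fy=6,interpolation=cv2.INTER_CUBIC))
cv2.imwrite('pics/w2b.png',cv2.resize(im[0:145,465:640],None,fx=4,fy=4,interpolation=cv2.INTER_CUBIC))
```

```text
(no output)
```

View pics/w2a.png

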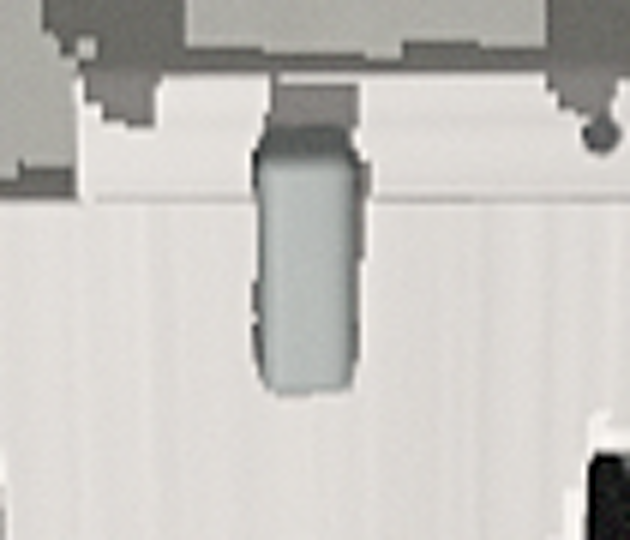

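View pics/w2b.png

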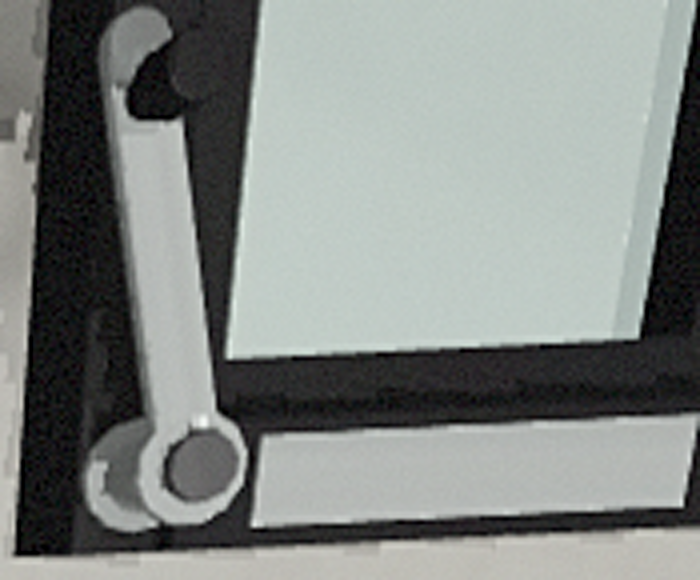

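Run:
```python
from h import *
s=load('w2')
def b(x,y,z): return np.round(pt(s,270+x/6-.4,205+y/6-.4,z),4)
def a(x,y,z): return np.round(pt(s,465+x/4-.4,y/4-.4,z),4)
print('rib',b(308,160,.0225),b(308,392,.0225),b(262,280,.0225),b(357,280,.0225))
print('frame FR',a(17,553,.02),'post',a(200,466,.036),'tip',a(130,45,.0355),'pin top',a(200,65,.048))
print('FR insert',pt(s,256,388,.006),pt(s,382,388,.006))
m=cv2.inRange(cv2.cvtColor(s['pixels'],cv2.COLOR_RGB2HSV),(0,12,190),(15,255,255))
print(np.argwhere(m[250:350,420:540]).mean(0)+[250,420])
# frame right edge line & front edge
print('dish',pt(s,481,302,.013))
```

```text
rib [ 0.4415 -0.0298  0.0225] [ 0.443  -0.0545  0.0225] [ 0.4376 -0.0426  0.0225] [ 0.4472 -0.0421  0.0225]
frame FR [0.522  0.0289 0.02  ] post [0.537  0.0403 0.036 ] tip [0.519  0.0871 0.0355] pin top [0.5218 0.0812 0.048 ]
FR insert [ 0.40100814 -0.15619352  0.006     ] [ 0.49417418 -0.15074381  0.006     ]
[304.8049922  476.99219969]
dish [ 0.55099629 -0.07444519  0.013     ]
```

arm_command --newtons 60 --rows '[{"travel":[2.0,0.15,0.01],"angular":[-0.45,0,0],"grip":0},{"travel":[2.0,0.15,0.01],"angular":[0,0,0],"grip":0},{"travel":[1.75,0,0],"angular":[0,0,0],"grip":0},{"travel":[1.5,0,0],"angular":[0,0,0],"grip":0.1},{"travel":[0,0,0],"angular":[0,0,0],"grip":0.5},{"travel":[0,0,0],"angular":[0,0,0],"grip":1},{"travel":[0,0,0],"angular":[0,0,0],"grip":1},{"travel":[0,0,0],"angular":[0,0,0],"grip":1},{"travel":[0,0,0],"angular":[0,0,0],"grip":1},{"travel":[0,0,0],"angular":[0,0,0],"grip":1}]'

```text
t: 4.05
position: [0.4423, -0.0422, 0.0093]
ee_rot: [[0.001, -0.066, 0.998], [-0.0, 0.998, 0.066], [-1.0, -0.0, 0.001]]
contact_force: [-1.3, 0.6, 7.0]
finger_gap: 0.0082
```

arm_command --newtons 80 --rows '[{"travel":[-0.3,0,0],"angular":[0,0,0],"grip":1},{"travel":[-0.7,0,0],"angular":[0,0,0],"grip":1},{"travel":[-1.5,0,0],"angular":[0,0,0],"grip":1},{"travel":[-2,0,0],"angular":[0,0,0],"grip":1},{"travel":[-2,0,0],"angular":[0,0,0],"grip":1},{"travel":[-1,0,0],"angular":[0,0,0],"grip":1},{"travel":[0,0,0],"angular":[0,0,0],"grip":1},{"travel":[0,0,0],"angular":[0,0,0],"grip":1},{"travel":[0,0,0],"angular":[0,0,0],"grip":1},{"travel":[0,0,0],"angular":[0,0,0],"grip":1}]'

```text
t: 5.3
position: [0.4418, -0.0421, 0.0834]
ee_rot: [[-0.001, -0.066, 0.998], [0.0, 0.998, 0.066], [-1.0, 0.0, -0.001]]
contact_force: [0.7, 0.9, -1.1]
finger_gap: 0.0079
```

Run:
```python
from h import *
s=snap('wrist','w3');t=snap('scene','s3')
cv2.imwrite('pics/s3a.png',cv2.resize(t['pixels'][150:300,350:550,::-1],None,fx=4,fy=4,interpolation=cv2.INTER_CUBIC))
plan([.4425,-.0425,.009],3.8,1)
```

```text
now [ 0.4419 -0.0421  0.0836] yaw 3.8 tilt [-1.e+00  2.e-04 -4.e-04]
travel [ 7.46 -0.04  0.06] ang -0.0
```

View pics/w3.png

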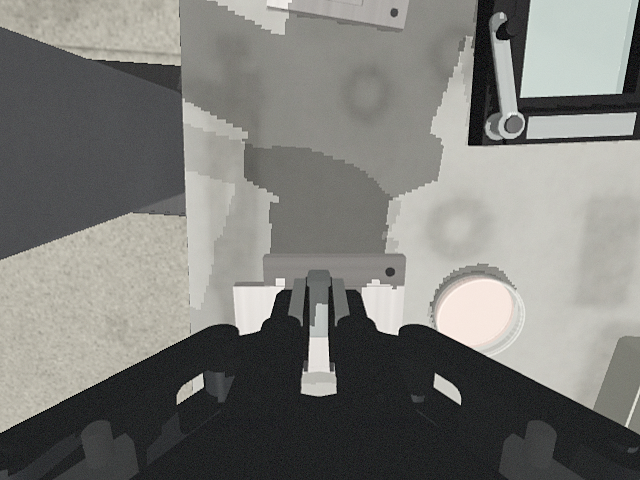

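View pics/s3a.png

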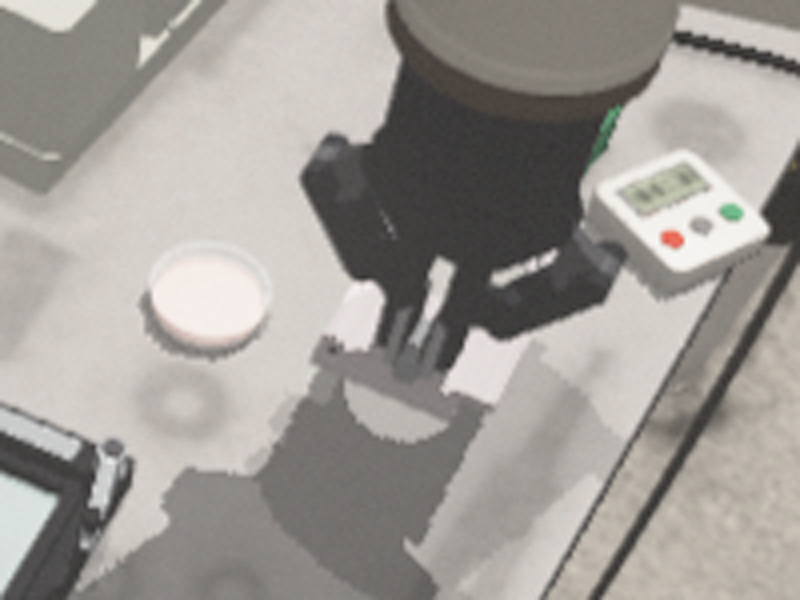

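Run:
```python
from h import *
plan([.570,.162,.105],5.24,6)
```

```text
now [ 0.4419 -0.0421  0.0836] yaw 3.8 tilt [-1.e+00  2.e-04 -4.e-04]
travel [-0.36  3.25  2.36] ang -0.24
travel [-0.36  3.24  2.37] ang -0.24
travel [-0.36  3.23  2.38] ang -0.24
travel [-0.36  3.22  2.4 ] ang -0.24
travel [-0.36  3.21  2.41] ang -0.24
travel [-0.36  3.2   2.42] ang -0.24
```

arm_command --rows '[{"travel":[-0.7,1.2,0.9],"angular":[-0.24,0,0],"grip":1},{"travel":[-0.7,3.2,2.35],"angular":[-0.24,0,0],"grip":1},{"travel":[-0.7,3.6,2.7],"angular":[-0.24,0,0],"grip":1},{"travel":[0,4.0,3.0],"angular":[-0.24,0,0],"grip":1},{"travel":[0,3.6,2.7],"angular":[-0.24,0,0],"grip":1},{"travel":[0,2.5,1.85],"angular":[-0.24,0,0],"grip":1},{"travel":[0,1.25,0.9],"angular":[0,0,0],"grip":1},{"travel":[0,0,0],"angular":[0,0,0],"grip":1},{"travel":[0,0,0],"angular":[0,0,0],"grip":1},{"travel":[0,0,0],"angular":[0,0,0],"grip":1}]'

```text
t: 6.65
position: [0.5702, 0.1613, 0.1051]
ee_rot: [[0.0, -0.09, 0.996], [0.0, 0.996, 0.09], [-1.0, 0.0, 0.0]]
contact_force: [0.4, -0.9, -0.4]
finger_gap: 0.0075
```

Run:
```python
from h import *
s=snap('wrist','w4')
plan([.570,.162,.105],5.24,1)
```

```text
now [0.5702 0.1613 0.1051] yaw 5.18 tilt [-1.e+00  0.e+00  2.e-04]
travel [ 0.01  0.07 -0.02] ang -0.06
```

View pics/w4.png

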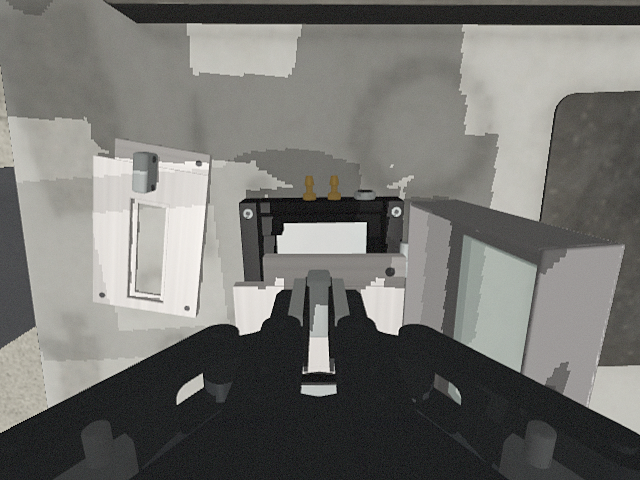

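Run:
```python
from h import *
s=load('w4');im=s['pixels'][:,:,::-1]
cv2.imwrite('pics/w4a.png',cv2.resize(im[180:300,225:425],None,fx=4,fy=4,interpolation=cv2.INTER_CUBIC))
```

```text
(no output)
```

View pics/w4a.png

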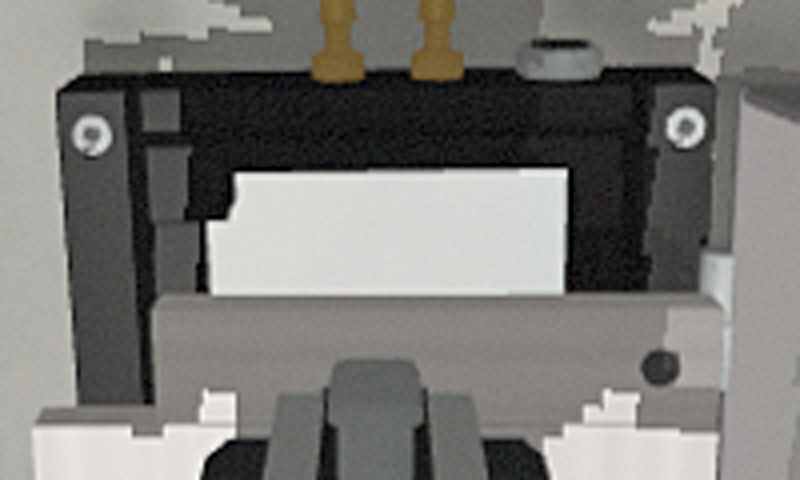

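Run:
```python
from h import *
s=load('w4');t=load('top0')
def w(x,y,z=.02): return pt(s,225+x/4-.4,180+y/4-.4,z)
def a(x,y,z=.02): return pt(t,240+x/7-.43,235+y/7-.43,z)
print('screws w',w(91,135),w(686,127),'top',a(138,527),a(118,137),a(680,95))
print('corners w',w(57,92),w(713,85), 'd',np.linalg.norm(w(57,92)-w(713,85)))
d=w(686,127)-w(91,135);print('yaw w',np.degrees(np.arctan2(d[1],d[0])))
d=a(118,137)-a(138,527);print('yaw t',np.degrees(np.arctan2(d[1],d[0])),np.linalg.norm(d)); d=a(118,137)-a(680,95);print(np.degrees(np.arctan2(-d[0],d[1])))
FL,BL=w(57,92),w(713,85)
y=np.radians(5.2);R=np.array([[np.cos(y),-np.sin(y)],[np.sin(y),np.cos(y)]])
for c,l in((FL,(-.055,.0735)),(BL,(.055,.0735))): print('pocket',c[:2]-R@l)
# w2 right side
v=load('w2')
print('pocket from w2 FR', pt(v,465+17/4-.4,553/4-.4,.02)[:2]-R@[-.055,-.0835])
print('pocket from screws via top offsets', )
P0=np.array([.5771,.1158])
for wv,tv in((w(91,135),a(138,527)),(w(686,127),a(118,137))): print(P0+(wv-tv)[:2])
```

```text
screws w [0.51967104 0.17804969 0.02      ] [0.61856079 0.18834837 0.02      ] top [0.52197925 0.17669395 0.02      ] [0.62046123 0.18666494 0.02      ] [0.63519237 0.04413983 0.02      ]
corners w [0.51379028 0.18479887 0.02      ] [0.62196444 0.19574419 0.02      ] d 0.10872648353867043
yaw w 5.945525714151865
yaw t 5.781315560221422 0.09898545895795238
5.90103327675332
pocket [0.57522542 0.11658616]
pocket [0.57385229 0.11756189]
pocket from w2 FR [0.5691834  0.11706429]
pocket from screws via top offsets
[0.5747918  0.11715574]
[0.57519956 0.11748343]
```

arm_command --rows '[{"travel":[1.0,-0.02,0.04],"angular":[-0.6,0,0],"grip":1},{"travel":[2.0,0,0],"angular":[0,0,0],"grip":1},{"travel":[2.0,0,0],"angular":[0,0,0],"grip":1},{"travel":[1.3,0,0],"angular":[0,0,0],"grip":1},{"travel":[0.7,0,0],"angular":[0,0,0],"grip":1},{"travel":[0.4,0,0],"angular":[0,0,0],"grip":1},{"travel":[0.3,0,0],"angular":[0,0,0],"grip":1},{"travel":[0.2,0,0],"angular":[0,0,0],"grip":1},{"travel":[0,0,0],"angular":[0,0,0],"grip":1},{"travel":[0,0,0],"angular":[0,0,0],"grip":1}]'

```text
t: 7.95
position: [0.5709, 0.1619, 0.026]
ee_rot: [[0.0, -0.102, 0.995], [0.0, 0.995, 0.102], [-1.0, 0.0, 0.0]]
contact_force: [0.4, -0.0, -1.1]
finger_gap: 0.0073
```

Run:
```python
from h import *
s=snap('wrist','w5');t=snap('scene','s5')
a=cv2.resize(s['pixels'][170:330,210:440,::-1],None,fx=3.4,fy=3.4);cv2.imwrite('pics/w5a.png',a)
cv2.imwrite('pics/s5a.png',cv2.resize(t['pixels'][180:350,250:420,::-1],None,fx=3.5,fy=3.5,interpolation=cv2.INTER_CUBIC))
o=bot.get_obs();print(o['position'],o['contact_force'],o['moment'],o['finger_gap'])
```

```text
[0.57085719 0.1618941  0.02598781] [ 0.5693361   0.07365849 -1.28879359] [ 0.08467041 -0.01192812 -0.04961322] 0.007571310663757965
```

View pics/w5a.png

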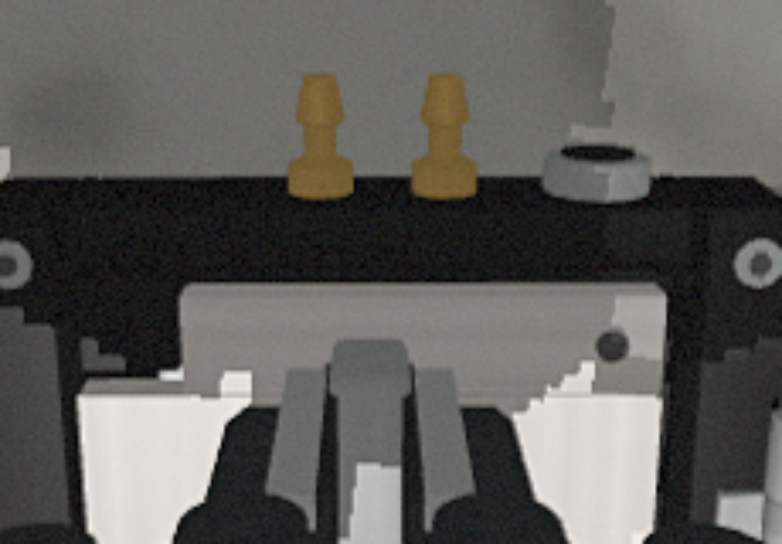

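View pics/s5a.png

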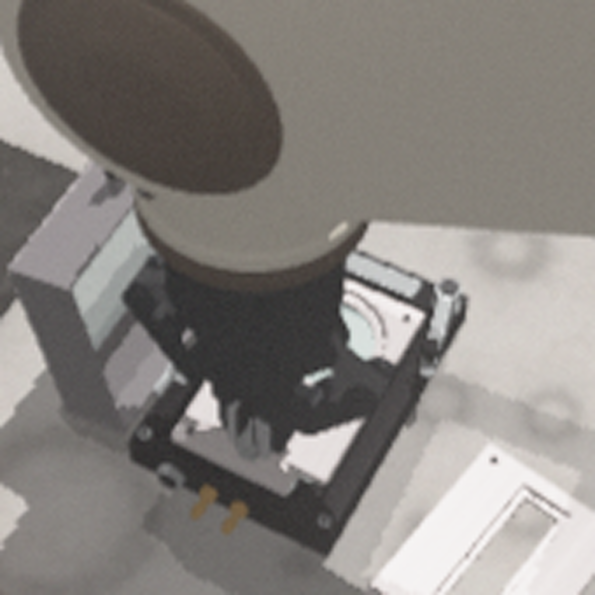

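arm_command --rows '[{"travel":[0.15,-0.08,-0.02],"angular":[0,0,0],"grip":1},{"travel":[0.1,0,0],"angular":[0,0,0],"grip":1},{"travel":[0,0,0],"angular":[0,0,0],"grip":1},{"travel":[0,0,0],"angular":[0,0,0],"grip":0.5},{"travel":[0,0,0],"angular":[0,0,0],"grip":0.3},{"travel":[0,0,0],"angular":[0,0,0],"grip":0.3},{"travel":[-1,0,0],"angular":[0,0,0],"grip":0.3},{"travel":[-3,0,0],"angular":[0,0,0],"grip":0.3},{"travel":[-5,0,0],"angular":[0,0,0],"grip":0.3},{"travel":[-4,-1.0,0],"angular":[0,0,0],"grip":0.3}]'

```text
t: 9.3
position: [0.5718, 0.1514, 0.1561]
ee_rot: [[0.001, -0.102, 0.995], [0.0, 0.995, 0.102], [-1.0, 0.0, 0.002]]
contact_force: [-0.3, 0.3, 0.4]
finger_gap: 0.0301
```

Run:
```python
from h import *
s=snap('wrist','w6')
print(bot.get_obs()['position'])
```

```text
[0.57353545 0.15040831 0.16142848]
```

View pics/w6.png

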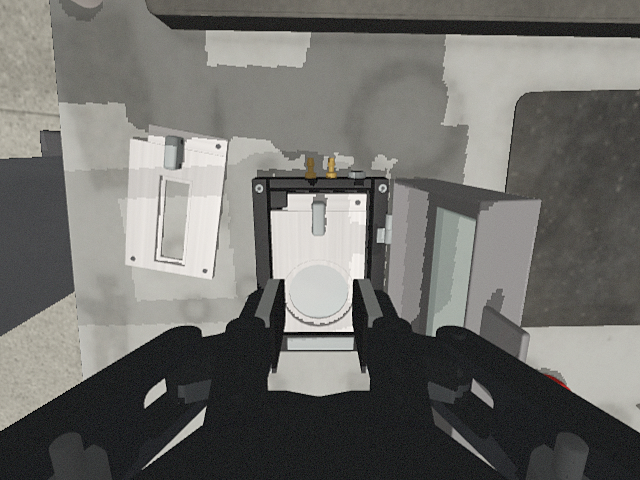

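Run:
```python
from h import *
o=bot.get_obs();print(o['joints'],o['position'])
# seat check
s=load('w6');im=s['pixels'][:,:,::-1]
cv2.imwrite('pics/w6a.png',cv2.resize(im[165:350,240:400],None,fx=3.7,fy=3.2))
```

```text
[ 1.26734766e-01  2.14779881e-01  1.50385448e+00 -2.83860944e-04
  1.41519339e+00  2.47865176e-02] [0.57353545 0.15040831 0.16142848]
```

View pics/w6a.png

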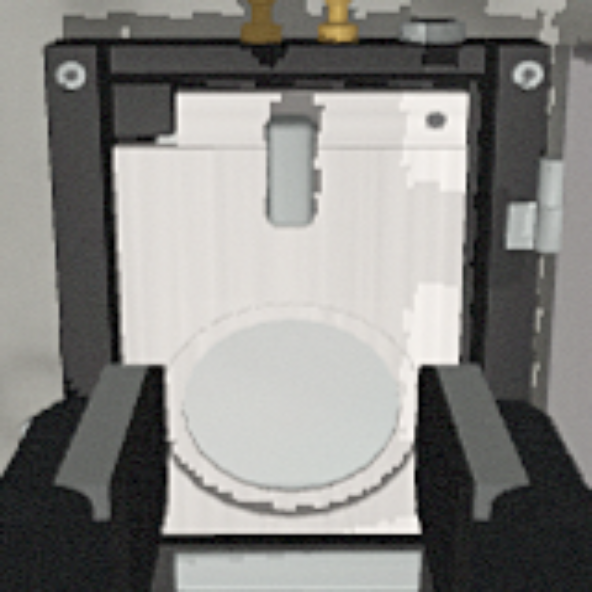

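Run:
```python
from h import *
plan([.548,-.078,.13],95.8,9)
```

```text
now [0.5735 0.1504 0.1614] yaw 5.84 tilt [-1.0e+00 -1.0e-04  7.8e-03]
travel [ 0.35 -2.5  -0.54] ang -10.0
travel [ 0.34 -2.36 -0.97] ang -10.0
travel [ 0.34 -2.16 -1.36] ang -10.0
travel [ 0.34 -1.89 -1.72] ang -10.0
travel [ 0.33 -1.57 -2.02] ang -10.0
travel [ 0.33 -1.19 -2.26] ang -10.0
travel [ 0.33 -0.78 -2.43] ang -10.0
travel [ 0.33 -0.35 -2.53] ang -10.0
travel [ 0.33  0.1  -2.55] ang -10.0
```

arm_command --rows '[{"travel":[0.3,-2.5,-0.55],"angular":[-10,0,0],"grip":0},{"travel":[0.3,-2.35,-0.95],"angular":[-10,0,0],"grip":-0.4},{"travel":[0.3,-2.15,-1.35],"angular":[-10,0,0],"grip":-0.7},{"travel":[0.3,-1.9,-1.7],"angular":[-10,0,0],"grip":-0.7},{"travel":[0.3,-1.55,-2.0],"angular":[-10,0,0],"grip":-0.7},{"travel":[0.3,-1.2,-2.25],"angular":[-10,0,0],"grip":-0.7},{"travel":[0.3,-0.8,-2.4],"angular":[-10,0,0],"grip":-0.7},{"travel":[0.3,-0.35,-2.5],"angular":[-10,0,0],"grip":-0.7},{"travel":[0.2,0.1,-2.55],"angular":[-10,0,0],"grip":-0.7},{"travel":[0,0,0],"angular":[0,0,0],"grip":-0.7}]'

```text
t: 10.6
position: [0.5468, -0.0775, 0.1276]
ee_rot: [[0.0, -0.995, -0.101], [-0.0, -0.101, 0.995], [-1.0, -0.0, -0.0]]
contact_force: [0.2, 0.1, -0.4]
finger_gap: 0.0726
```

arm_command --rows '[{"travel":[0,0,0],"angular":[0,0,0],"grip":-0.7},{"travel":[0.5,0,0],"angular":[0,0,0],"grip":-0.7},{"travel":[1,0,0],"angular":[0,0,0],"grip":-0.7},{"travel":[1,0,0],"angular":[0,0,0],"grip":-0.7},{"travel":[1,0,0],"angular":[0,0,0],"grip":-0.7},{"travel":[0.5,0,0],"angular":[0,0,0],"grip":-0.7},{"travel":[0,0,0],"angular":[0,0,0],"grip":-0.7},{"travel":[0,0,0],"angular":[0,0,0],"grip":-0.7},{"travel":[0,0,0],"angular":[0,0,0],"grip":-0.7},{"travel":[0,0,0],"angular":[0,0,0],"grip":-0.7}]'

```text
t: 11.85
position: [0.5471, -0.0763, 0.0875]
ee_rot: [[0.0, -0.995, -0.102], [0.0, -0.102, 0.995], [-1.0, -0.0, -0.0]]
contact_force: [0.1, 0.1, -0.5]
finger_gap: 0.0725
```

Run:
```python
from h import *
s=snap('wrist','w7');t=snap('top','t7')
plan([.55,-.08,.08],95.8,1);print(bot.get_obs()['finger_gap'])
cv2.imwrite('pics/t7a.png',cv2.resize(t['pixels'][200:340,225:465,::-1],None,fx=3.3,fy=3.3,interpolation=cv2.INTER_CUBIC))
```

```text
now [ 0.547  -0.0762  0.0874] yaw 95.83 tilt [-1.e+00 -2.e-04  1.e-04]
travel [ 0.74 -0.26 -0.4 ] ang 0.03
0.07271275137936913
```

View pics/w7.png

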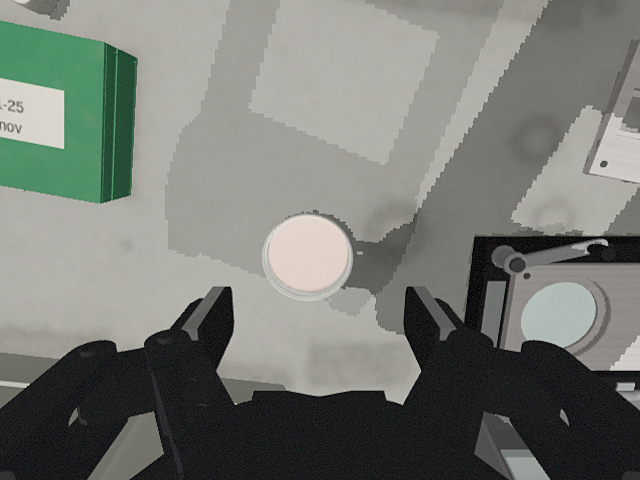

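View pics/t7a.png

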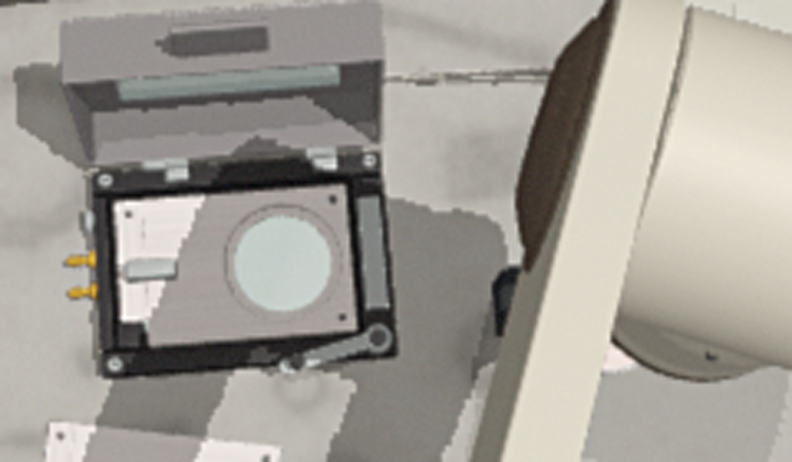

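Run:
```python
from h import *
s=load('w7');im=s['pixels'][:,:,::-1]
cv2.imwrite('pics/w7a.png',cv2.resize(im[200:310,250:365],None,fx=6,fy=5.4,interpolation=cv2.INTER_CUBIC))
cv2.imwrite('pics/w7b.png',cv2.resize(im[230:370,470:640],None,fx=4.5,fy=4.2,interpolation=cv2.INTER_CUBIC))
```

```text
(no output)
```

View pics/w7a.png

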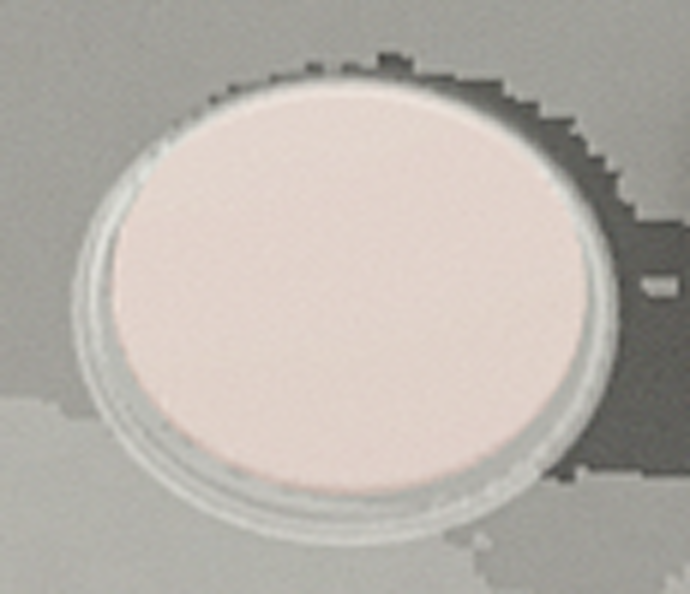

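View pics/w7b.png

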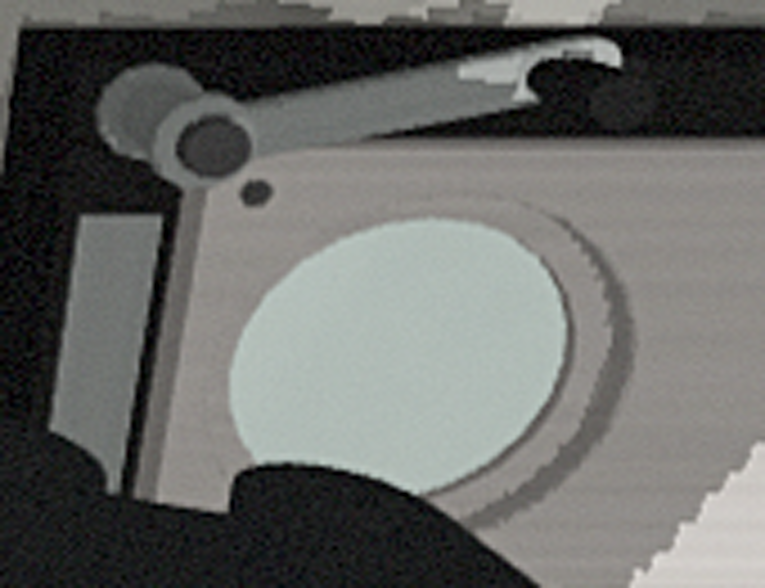

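Run:
```python
from h import *
s=load('w7')
def b(x,y,z): return pt(s,250+x/6-.4,200+y/5.4-.4,z)
print('dish rim',b(345,312,.015),'diam',np.linalg.norm(b(72,312,.015)-b(618,312,.015)),np.linalg.norm(b(345,80,.015)-b(345,545,.015)),'pink',b(350,290,.012),np.linalg.norm(b(113,290,.012)-b(587,290,.012)))
t=load('t7')
def a(x,y,z): return pt(t,225+x/3.3-.4,200+y/3.3-.4,z)
print('top: hole',a(281,264,.016),a(284,261,.02),np.linalg.norm(a(225,261,.02)-a(343,261,.02)))
w=load('w6')
def c(x,y,z): return pt(w,240+x/3.7-.4,165+y/3.2-.4,z)
print('w6 hole',c(291,408,.02),np.linalg.norm(c(165,408,.02)-c(418,408,.02)),'ledge',c(291,406,.016))
def d(x,y,z): return pt(s,470+x/4.5-.4,230+y/4.2-.4,z)
print('w7 post',d(213,147,.036),'pin',d(622,100,.048),'ledge L/R',d(230,365,.016),d(568,335,.016))
y=np.radians(5.8)
print('pred hole',np.array([.571,.1612])-.0695*np.array([-np.sin(y),np.cos(y)]))
```

```text
dish rim [ 0.55182663 -0.08346122  0.015     ] diam 0.05952136662583599 0.059348427278617756 pink [ 0.54995226 -0.08317523  0.012     ] 0.05222300258088191
top: hole [0.57799086 0.09053188 0.016     ] [0.57908744 0.0888926  0.02      ] 0.06300459312295048
w6 hole [0.57647165 0.09311744 0.02      ] 0.059578824173647946 ledge [0.57659405 0.09193461 0.016     ]
w7 post [0.53671175 0.04093358 0.036     ] pin [0.52171892 0.08156659 0.048     ] ledge L/R [0.57908841 0.06573468 0.016     ] [0.56868705 0.11517047 0.016     ]
pred hole [0.57802341 0.09205579]
```

arm_command --newtons 25 --rows '[{"travel":[2,-0.17,-0.38],"angular":[0,0,0],"grip":-0.7},{"travel":[2.5,-0.16,-0.37],"angular":[0,0,0],"grip":-0.7},{"travel":[2,0,0],"angular":[0,0,0],"grip":-0.7},{"travel":[1.3,0,0],"angular":[0,0,0],"grip":-0.7},{"travel":[0.7,0,0],"angular":[0,0,0],"grip":-0.7},{"travel":[0,0,0],"angular":[0,0,0],"grip":-0.6},{"travel":[0,0,0],"angular":[0,0,0],"grip":-0.4},{"travel":[0,0,0],"angular":[0,0,0],"grip":-0.3},{"travel":[0,0,0],"angular":[0,0,0],"grip":-0.2},{"travel":[0,0,0],"angular":[0,0,0],"grip":-0.2}]'

```text
t: 13.2
position: [0.5514, -0.0834, 0.0033]
ee_rot: [[0.001, -0.995, -0.102], [-0.0, -0.102, 0.995], [-1.0, -0.001, -0.0]]
contact_force: [-1.7, 0.2, 5.8]
finger_gap: 0.0586
```

Run:
```python
from h import *
s=snap('wrist','w8')
plan([.55,-.08,.08],95.8,1);print(bot.get_obs()['finger_gap'],bot.get_obs()['contact_force'])
```

```text
now [ 0.5514 -0.0835  0.0032] yaw 95.84 tilt [-1.0e+00 -1.1e-03 -3.0e-04]
travel [-7.68  0.09  0.35] ang 0.04
0.05856349713621026 [-1.03496843  0.57391454  5.24500518]
```

View pics/w8.png

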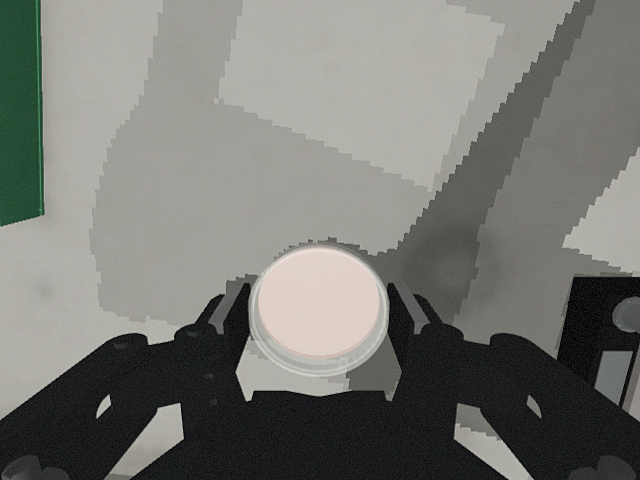

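arm_command --rows '[{"travel":[-0.3,0,0],"angular":[0,0,0],"grip":-0.2},{"travel":[-0.7,0,0],"angular":[0,0,0],"grip":-0.2},{"travel":[-1.5,0,0],"angular":[0,0,0],"grip":-0.2},{"travel":[-2,0,0],"angular":[0,0,0],"grip":-0.2},{"travel":[-2,0,0],"angular":[0,0,0],"grip":-0.2},{"travel":[-1.5,0,0],"angular":[0,0,0],"grip":-0.2},{"travel":[0,0,0],"angular":[0,0,0],"grip":-0.2},{"travel":[0,0,0],"angular":[0,0,0],"grip":-0.2},{"travel":[0,0,0],"angular":[0,0,0],"grip":-0.2},{"travel":[0,0,0],"angular":[0,0,0],"grip":-0.2}]'

```text
t: 14.5
position: [0.5508, -0.0833, 0.0817]
ee_rot: [[-0.001, -0.995, -0.102], [0.0, -0.102, 0.995], [-1.0, 0.001, 0.0]]
contact_force: [0.9, -0.1, -0.8]
finger_gap: 0.0583
```

Run:
```python
from h import *
s=snap('wrist','w9');t=snap('scene','s9')
cv2.imwrite('pics/w9a.png',cv2.resize(s['pixels'][220:400,220:420,::-1],None,fx=3.5,fy=3.3,interpolation=cv2.INTER_CUBIC))
cv2.imwrite('pics/s9a.png',cv2.resize(t['pixels'][130:280,330:500,::-1],None,fx=4,fy=4,interpolation=cv2.INTER_CUBIC))
plan([.55,-.08,.08],95.8,1);print(bot.get_obs()['finger_gap'],bot.get_obs()['contact_force'])
```

```text
now [ 0.5509 -0.0833  0.082 ] yaw 95.83 tilt [-1.e+00  5.e-04  3.e-04]
travel [0.2  0.05 0.34] ang 0.03
0.05829275401019166 [-0.47262684  0.43633462 -0.58766469]
```

View pics/w9a.png

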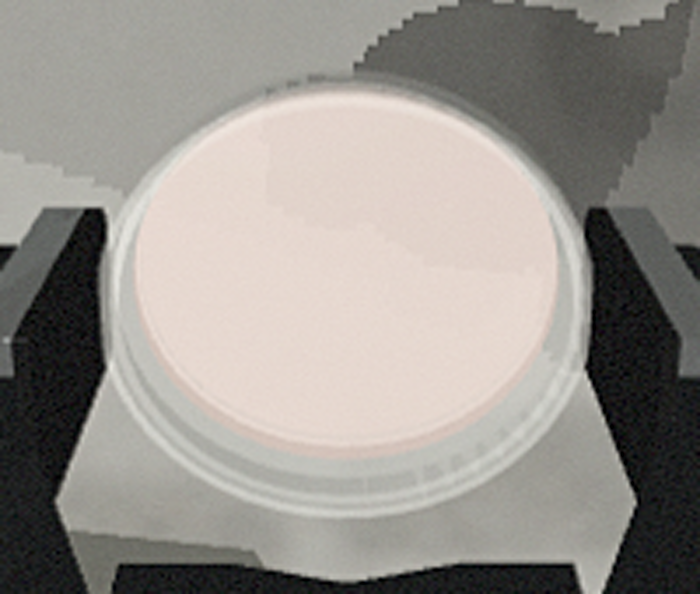

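View pics/s9a.png

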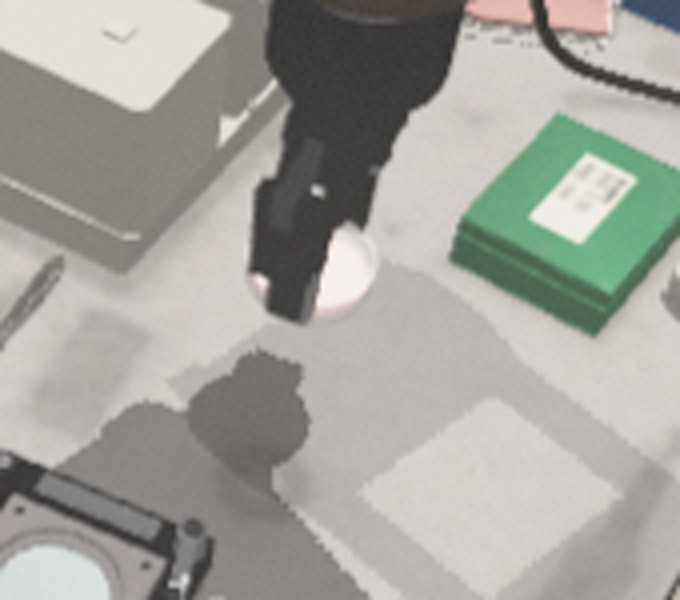

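Run:
```python
from h import *
t=load('s9');o=bot.get_obs();p=o['position'];R=o['ee_rot']
f=lambda q:tuple(np.round([(proj(t,q)[0]-330)*4,(proj(t,q)[1]-130)*4],0))
for dx in(-.005,0,.003,.006):
  for yy in(-.011,.011):
    print('tip',dx,yy,[f(p+R@[dx,yy,zz]) for zz in(.030,.040)])
c=p+R@[.0032,0,0]
print('bottom edge',[f(c+R@[0,.03*np.cos(a),.03*np.sin(a)]) for a in(0,.5,1,1.57)],'top',[f(c+R@[-.015,.03*np.cos(a),.03*np.sin(a)]) for a in(0,.5,1,1.57)])
s=load('w9')
# dish rim top z=p.z-.0032+.015
def b(x,y,z): return pt(s,220+x/3.5-.4,220+y/3.3-.4,z)
z=p[2]-.0032+.015
for q in(b(347,297,z),b(113,297,z),b(578,297,z),b(347,82,z),b(347,515,z)): print('rim in tool',np.round(R.T@(q-p),4))
```

```text
tip -0.005 -0.011 [(np.float64(267.0), np.float64(299.0)), (np.float64(258.0), np.float64(314.0))]
tip -0.005 0.011 [(np.float64(313.0), np.float64(317.0)), (np.float64(304.0), np.float64(332.0))]
tip 0 -0.011 [(np.float64(266.0), np.float64(307.0)), (np.float64(257.0), np.float64(321.0))]
tip 0 0.011 [(np.float64(311.0), np.float64(324.0)), (np.float64(302.0), np.float64(339.0))]
tip 0.003 -0.011 [(np.float64(265.0), np.float64(311.0)), (np.float64(256.0), np.float64(326.0))]
tip 0.003 0.011 [(np.float64(310.0), np.float64(328.0)), (np.float64(302.0), np.float64(343.0))]
tip 0.006 -0.011 [(np.float64(265.0), np.float64(315.0)), (np.float64(256.0), np.float64(330.0))]
tip 0.006 0.011 [(np.float64(309.0), np.float64(333.0)), (np.float64(301.0), np.float64(348.0))]
bottom edge [(np.float64(375.0), np.float64(300.0)), (np.float64(355.0), np.float64(318.0)), (np.float64(325.0), np.float64(326.0)), (np.float64(288.0), np.float64(320.0))] top [(np.float64(380.0), np.float64(278.0)), (np.float64(360.0), np.float64(296.0)), (np.float64(330.0), np.float64(304.0)), (np.float64(292.0), np.float64(298.0))]
rim in tool [-0.0118  0.0014 -0.0001]
rim in tool [-0.0118  0.0015 -0.0278]
rim in tool [-0.0118  0.0014  0.0272]
rim in tool [-0.0118  0.0296 -0.0001]
rim in tool [-0.0118 -0.0303 -0.0001]
```

arm_command --rows '[{"travel":[-0.4,-0.3,0.5],"angular":[0,0,0],"grip":-0.2},{"travel":[-1.0,-0.9,1.5],"angular":[0,0,0],"grip":-0.2},{"travel":[-1.5,-1.2,2.0],"angular":[0,0,0],"grip":-0.2},{"travel":[-1.2,-1.1,1.8],"angular":[0,0,0],"grip":-0.2},{"travel":[-0.7,-0.6,1.1],"angular":[0,0,0],"grip":-0.2},{"travel":[0,0,0],"angular":[0,0,0],"grip":-0.2},{"travel":[0,0,0],"angular":[0,0,0],"grip":-0.2},{"travel":[0,0,0],"angular":[0,0,0],"grip":-0.2},{"travel":[0,0,0],"angular":[0,0,0],"grip":-0.2},{"travel":[0,0,0],"angular":[0,0,0],"grip":-0.2}]'

```text
t: 15.85
position: [0.5847, -0.0108, 0.1302]
ee_rot: [[-0.0, -0.995, -0.101], [0.0, -0.101, 0.995], [-1.0, 0.0, 0.0]]
contact_force: [-0.6, -0.4, -0.2]
finger_gap: 0.0581
```

Run:
```python
from h import *
s=snap('wrist','w10')
plan([.577,.0922,.08],95.8,1)
cv2.imwrite('pics/w10a.png',cv2.resize(s['pixels'][150:320,360:560,::-1],None,fx=4,fy=3.5,interpolation=cv2.INTER_CUBIC))
```

```text
now [ 0.5847 -0.0108  0.1303] yaw 95.82 tilt [-1.e+00  1.e-04  1.e-04]
travel [ 5.03 -0.27 10.32] ang 0.02
```

View pics/w10.png

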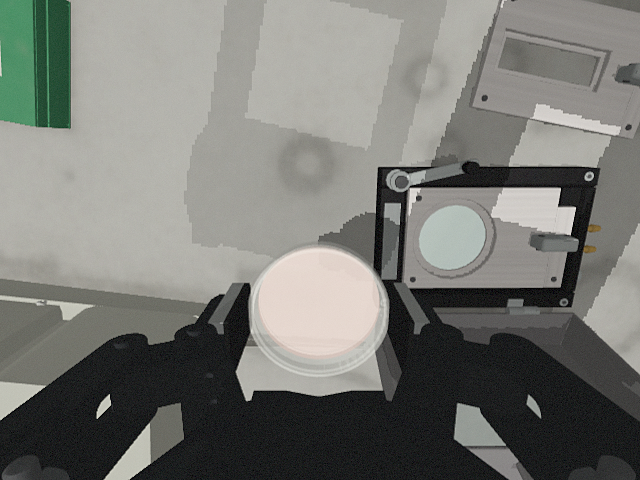

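View pics/w10a.png

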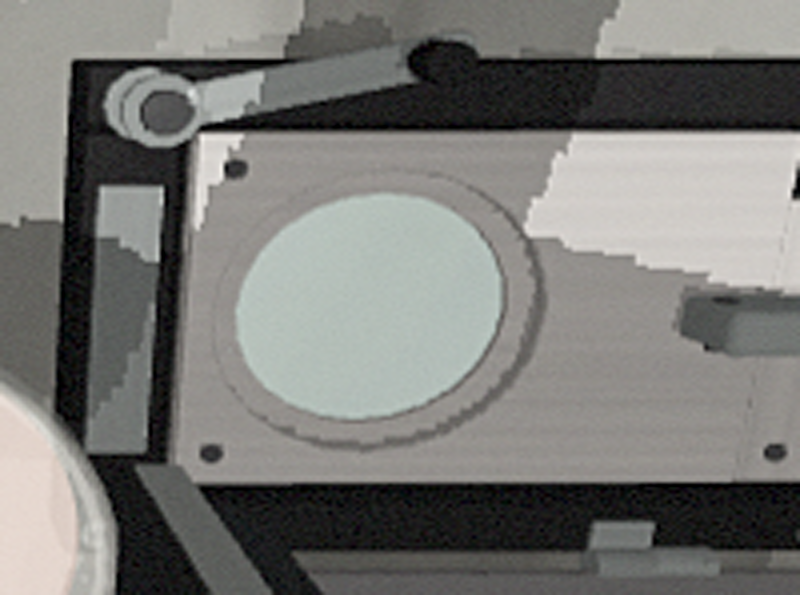

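Run:
```python
from h import *
from scipy.optimize import least_squares
s=load('w10');im=s['pixels'];o=bot.get_obs();p=o['position'];R=o['ee_rot']
hsv=cv2.cvtColor(im,cv2.COLOR_RGB2HSV)
sub=hsv[238,452];print(sub)
m=cv2.inRange(hsv,(int(sub[0])-12,10,120),(int(sub[0])+12,80,255));m[:, :405]=0;m[:,500:]=0;m[:190]=0;m[280:]=0
k=max(cv2.findContours(m,0,cv2.CHAIN_APPROX_NONE)[0],key=cv2.contourArea)[:,0,:]
print(len(k),k.min(0),k.max(0))
def fit(k,z):
    q=np.array([pt(s,u,v,z)[:2] for u,v in k]);r=least_squares(lambda c:np.hypot(*(q-c[:2]).T)-c[2],[*q.mean(0),.026]);return r.x,np.abs(r.fun).max()
print('hole',fit(k,.015))
z=p[2]-.0032
m=cv2.inRange(hsv,(0,14,200),(15,255,255));m[:235]=0;m[380:]=0;m[:,:240]=0;m[:,400:]=0
k=max(cv2.findContours(m,0,cv2.CHAIN_APPROX_NONE)[0],key=cv2.contourArea)[:,0,:]
for h in(.011,.013):
  c,e=fit(k,z+h);print('pink',c,e,'tool',R.T@(np.array([*c[:2],p[2]])-p))
# same for w7 for pink vs rim
cv2.imwrite('pics/w10d.png',cv2.resize(im[230:390,235:405,::-1],None,fx=4.5,fy=3.7,interpolation=cv2.INTER_CUBIC))
```

```text
[ 71  15 192]
186 [419 205] [485 269]
hole (array([0.57674461, 0.0917638 , 0.02521079]), np.float64(0.0007180625407605078))
pink [ 0.58359446 -0.01122667  0.025703  ] 0.0006310616800765632 tool [ 2.31463537e-08  1.19429718e-03 -3.55142915e-04]
pink [ 0.5826159  -0.01132719  0.02532207] 0.0006217089302878558 tool [ 7.47840053e-08  2.17800413e-03 -3.55919490e-04]
```

View pics/w10d.png

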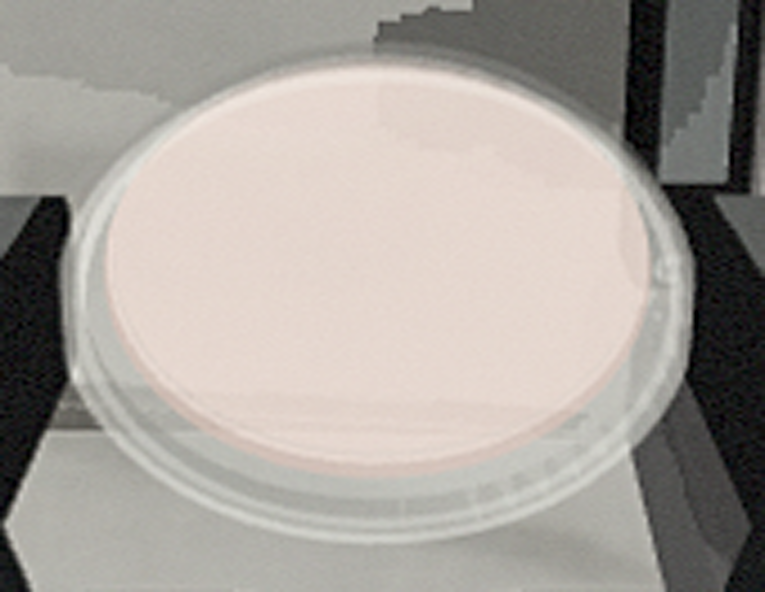

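arm_command --rows '[{"travel":[0.2,0,0.7],"angular":[0,0,0],"grip":-0.2},{"travel":[0.3,-0.05,1.8],"angular":[0,0,0],"grip":-0.2},{"travel":[0.5,-0.05,2.6],"angular":[0,0,0],"grip":-0.2},{"travel":[0.7,-0.05,2.6],"angular":[0,0,0],"grip":-0.2},{"travel":[1.3,-0.05,1.7],"angular":[0,0,0],"grip":-0.2},{"travel":[1.7,-0.01,0.8],"angular":[0,0,0],"grip":-0.2},{"travel":[1.5,0,0.12],"angular":[0,0,0],"grip":-0.2},{"travel":[0.8,0,0],"angular":[0,0,0],"grip":-0.2},{"travel":[0,0,0],"angular":[0,0,0],"grip":-0.2},{"travel":[0,0,0],"angular":[0,0,0],"grip":-0.2}]'

```text
t: 17.15
position: [0.5767, 0.0919, 0.0608]
ee_rot: [[0.001, -0.995, -0.101], [0.0, -0.101, 0.995], [-1.0, -0.001, 0.0]]
contact_force: [-0.0, 0.1, -0.3]
finger_gap: 0.0583
```

Run:
```python
from h import *
s=snap('wrist','w11')
plan([.5764,.0921,.03],95.8,1)
```

```text
now [0.5767 0.092  0.0609] yaw 95.81 tilt [-1.e+00 -9.e-04  0.e+00]
travel [3.09 0.04 0.01] ang 0.01
```

View pics/w11.png

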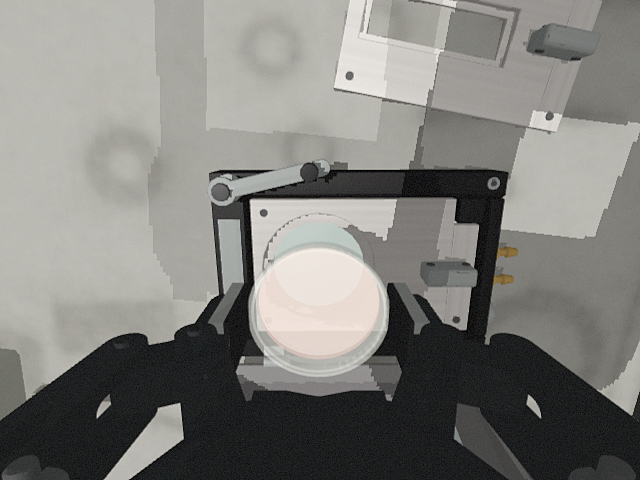

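Run:
```python
from h import *
s=load('w11');o=bot.get_obs();p=o['position'];R=o['ee_rot']
cv2.imwrite('pics/w11a.png',cv2.resize(s['pixels'][195:275,245:395,::-1],None,fx=5,fy=5,interpolation=cv2.INTER_CUBIC))
for u,v,z in((318,212,.02),(318,223,.016),(263,250,.02),(373,250,.02)): print(u,v,np.round(R.T@(pt(s,u,v,z)-p),4))
```

```text
318 212 [ 0.0409  0.0323 -0.0005]
318 223 [ 0.0449  0.0253 -0.0005]
263 250 [ 0.0409  0.0109 -0.031 ]
373 250 [0.0409 0.0109 0.0299]
```

View pics/w11a.png

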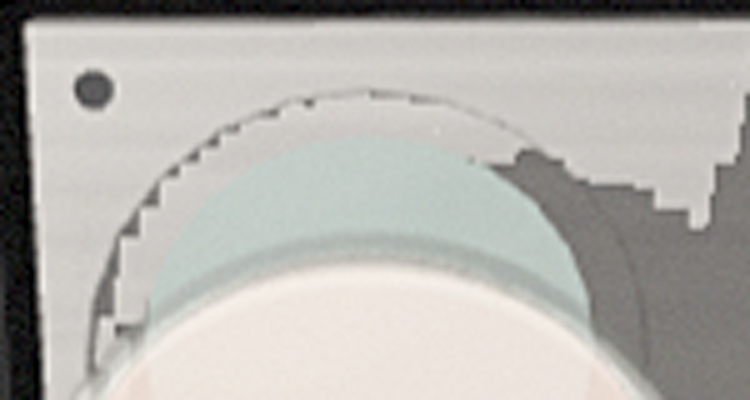

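arm_command --rows '[{"travel":[1.0,0.04,0],"angular":[0,0,0],"grip":-0.2},{"travel":[1.2,0,0],"angular":[0,0,0],"grip":-0.2},{"travel":[0.6,0,0],"angular":[0,0,0],"grip":-0.2},{"travel":[0.4,0,0],"angular":[0,0,0],"grip":-0.2},{"travel":[0.3,0,0],"angular":[0,0,0],"grip":-0.2},{"travel":[0.2,0,0],"angular":[0,0,0],"grip":-0.2},{"travel":[0.2,0,0],"angular":[0,0,0],"grip":-0.2},{"travel":[0.15,0,0],"angular":[0,0,0],"grip":-0.2},{"travel":[0,0,0],"angular":[0,0,0],"grip":-0.2},{"travel":[0,0,0],"angular":[0,0,0],"grip":-0.2}]'

```text
t: 18.45
position: [0.576, 0.0923, 0.0199]
ee_rot: [[0.0, -0.995, -0.102], [0.0, -0.102, 0.995], [-1.0, -0.0, 0.0]]
contact_force: [0.4, 0.2, 0.1]
finger_gap: 0.0585
```

Run:
```python
from h import *
s=snap('wrist','w12')
plan([.5764,.0921,.0192],95.8,1);print(bot.get_obs()['contact_force'])
cv2.imwrite('pics/w12a.png',cv2.resize(s['pixels'][180:390,230:410,::-1],None,fx=4,fy=2.8,interpolation=cv2.INTER_CUBIC))
```

```text
now [0.576  0.0923 0.0199] yaw 95.83 tilt [-1.e+00 -1.e-04  1.e-04]
travel [ 0.07 -0.03 -0.02] ang 0.03
[-0.40502795  0.33113868  0.61876908]
```

View pics/w12a.png

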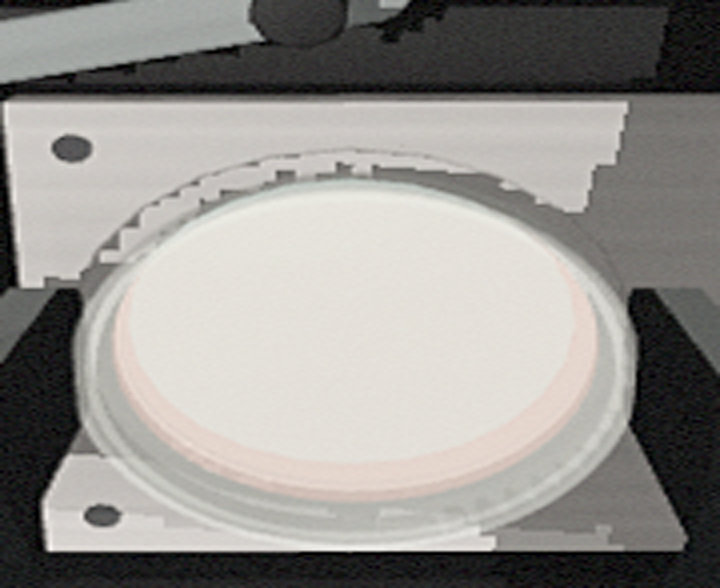

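arm_command --rows '[{"travel":[0.07,0,0],"angular":[0,0,0],"grip":-0.2},{"travel":[0,0,0],"angular":[0,0,0],"grip":-0.2},{"travel":[0,0,0],"angular":[0,0,0],"grip":-0.55},{"travel":[0,0,0],"angular":[0,0,0],"grip":-0.6},{"travel":[0,0,0],"angular":[0,0,0],"grip":-0.65},{"travel":[0,0,0],"angular":[0,0,0],"grip":-0.65},{"travel":[-0.5,0,0],"angular":[0,0,0],"grip":-0.65},{"travel":[-1.5,0,0],"angular":[0,0,0],"grip":-0.65},{"travel":[-3,0,0],"angular":[0,0,0],"grip":-0.65},{"travel":[-3,1.0,0],"angular":[0,0,0],"grip":-0.65}]'

```text
t: 19.75
position: [0.5663, 0.0912, 0.101]
ee_rot: [[0.001, -0.995, -0.102], [0.0, -0.102, 0.995], [-1.0, -0.001, 0.0]]
contact_force: [-0.7, 0.0, 0.5]
finger_gap: 0.0703
```

Run:
```python
from h import *
s=snap('wrist','w13')
o=bot.get_obs();print(o['position'])
cv2.imwrite('pics/w13a.png',cv2.resize(s['pixels'][150:390,200:440,::-1],None,fx=3,fy=2.5,interpolation=cv2.INTER_CUBIC))
```

```text
[0.56664807 0.0913215  0.10514626]
```

View pics/w13a.png

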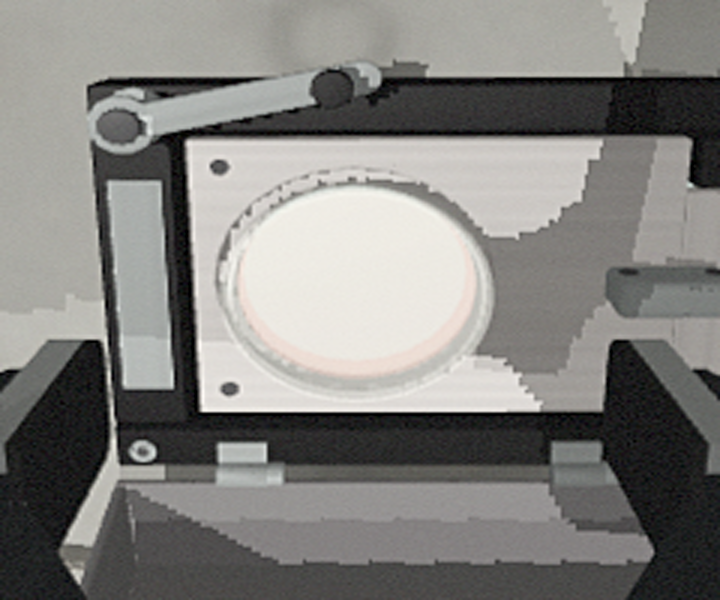

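arm_command --rows '[{"travel":[0,1.0,0],"angular":[0,0,0],"grip":1},{"travel":[0,1.8,-0.1],"angular":[0,0,0],"grip":1},{"travel":[0,2.0,-0.15],"angular":[0,0,0],"grip":1},{"travel":[0,1.8,-0.1],"angular":[0,0,0],"grip":1},{"travel":[1.0,1.0,-0.1],"angular":[0,0,0],"grip":1},{"travel":[1.5,0,0],"angular":[0,0,0],"grip":1},{"travel":[1.5,0,0],"angular":[0,0,0],"grip":1},{"travel":[0,0,0],"angular":[0,0,0],"grip":1},{"travel":[0,0,0],"angular":[0,0,0],"grip":1},{"travel":[0,0,0],"angular":[0,0,0],"grip":1}]'

```text
t: 21.05
position: [0.4913, 0.0791, 0.0595]
ee_rot: [[0.001, -0.995, -0.102], [0.0, -0.102, 0.995], [-1.0, -0.001, 0.0]]
contact_force: [0.2, 0.2, -0.5]
finger_gap: -0.0
```

Run:
```python
from h import *
s=snap('wrist','w14');t=snap('top','t14')
plan([.494,.079,.040],95.8,1);print(bot.get_obs()['finger_gap'])
cv2.imwrite('pics/t14a.png',cv2.resize(t['pixels'][200:340,225:465,::-1],None,fx=3.3,fy=3.3,interpolation=cv2.INTER_CUBIC))
```

```text
now [0.4911 0.0791 0.0595] yaw 95.84 tilt [-1.e+00 -6.e-04  1.e-04]
travel [ 1.95 -0.28 -0.04] ang 0.04
-6.6037416428067235e-06
```

View pics/w14.png

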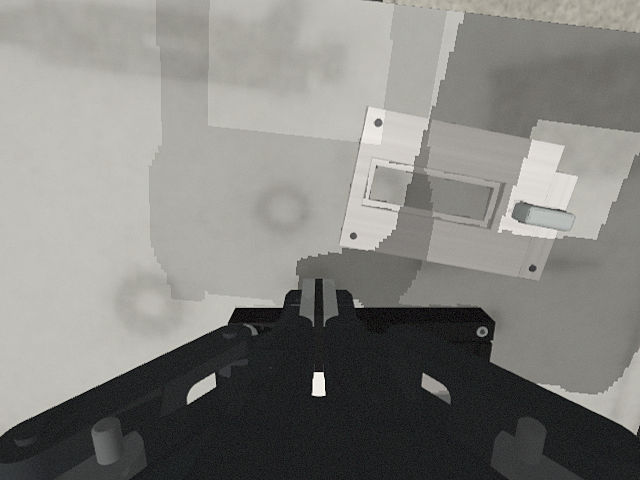

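View pics/t14a.png

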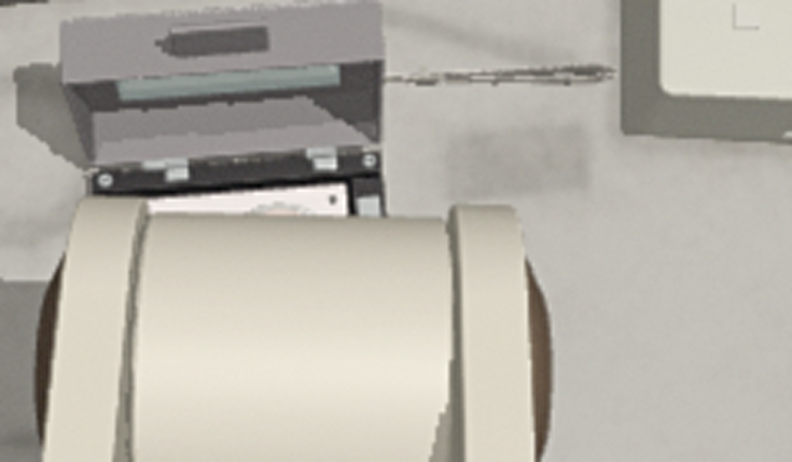

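arm_command --rows '[{"travel":[1.0,0,0],"angular":[0,0,0],"grip":1},{"travel":[0.95,0,0],"angular":[0,0,0],"grip":1},{"travel":[0,-1.0,0],"angular":[0,0,0],"grip":1},{"travel":[0,-0.8,0],"angular":[0,0,0],"grip":1},{"travel":[0,-0.9,0],"angular":[0,0,0],"grip":1},{"travel":[0,-1.1,-0.15],"angular":[0,0,0],"grip":1},{"travel":[0,-0.8,-0.35],"angular":[0,0,0],"grip":1},{"travel":[0,-0.6,-0.35],"angular":[0,0,0],"grip":1},{"travel":[0,-0.55,-0.4],"angular":[0,0,0],"grip":1},{"travel":[0,0,0],"angular":[0,0,0],"grip":1}]'

```text
t: 22.4
position: [0.5497, 0.0721, 0.0396]
ee_rot: [[0.0, -0.995, -0.101], [0.0, -0.101, 0.995], [-1.0, -0.0, 0.0]]
contact_force: [-0.1, -0.3, -0.0]
finger_gap: 0.0001
```

Run:
```python
from h import *
s=snap('wrist','w15');t=snap('scene','s15')
o=bot.get_obs();print(o['position'],o['contact_force'])
cv2.imwrite('pics/s15a.png',cv2.resize(t['pixels'][180:350,250:420,::-1],None,fx=3.5,fy=3.5,interpolation=cv2.INTER_CUBIC))
```

```text
[0.5492427  0.07240102 0.03958485] [ 0.3998202   0.05087906 -0.0336604 ]
```

View pics/w15.png

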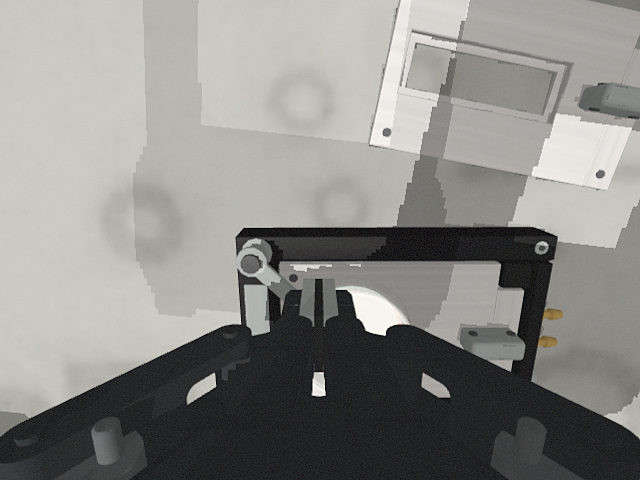

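View pics/s15a.png

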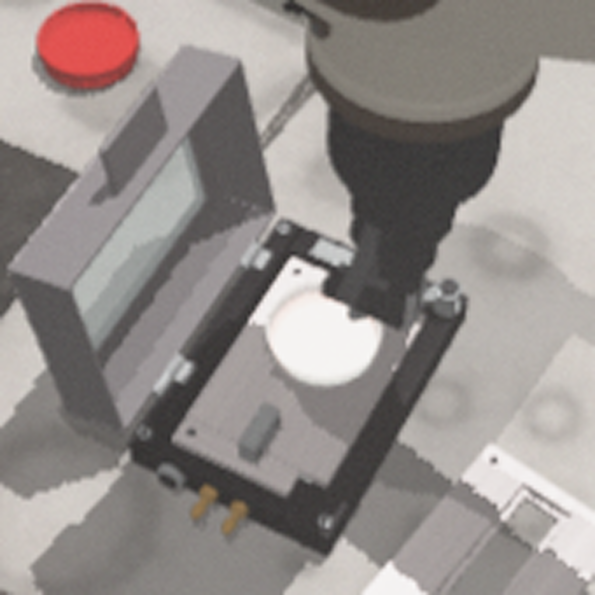

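arm_command --rows '[{"travel":[0,0.5,0],"angular":[0,0,0],"grip":1},{"travel":[-1.0,0.8,0],"angular":[0,0,0],"grip":1},{"travel":[-3,0,0],"angular":[0,0,0],"grip":1},{"travel":[-4,1,-1],"angular":[0,0,0],"grip":1},{"travel":[-4,2,-3],"angular":[0,0,0],"grip":1},{"travel":[-3,0.7,-5],"angular":[10,0,0],"grip":1},{"travel":[-2,0.1,-5],"angular":[10,0,0],"grip":1},{"travel":[0,-0.8,-5],"angular":[10,0,0],"grip":1},{"travel":[0,-1.7,-4],"angular":[10,0,0],"grip":1},{"travel":[0,0,0],"angular":[10,0,0],"grip":1}]'

```text
t: 23.75
position: [0.4979, -0.1682, 0.2101]
ee_rot: [[0.0, -0.711, 0.703], [-0.0, 0.703, 0.711], [-1.0, -0.0, -0.0]]
contact_force: [-0.5, 0.4, -0.0]
finger_gap: 0.0004
```

Run:
```python
from h import *
s=snap('top','t16');t=snap('scene','s16')
o=bot.get_obs();print(o['position'],o['joints'])
cv2.imwrite('pics/s16a.png',cv2.resize(t['pixels'][180:350,240:420,::-1],None,fx=4.2,fy=3.5,interpolation=cv2.INTER_CUBIC))
cv2.imwrite('pics/t16a.png',cv2.resize(s['pixels'][190:330,230:370,::-1],None,fx=5,fy=4.2,interpolation=cv2.INTER_CUBIC))
```

```text
[ 0.49819834 -0.1662244   0.21016606] [-4.68882892e-01  5.45138824e-02  1.58539338e+00  1.44405243e-04
  1.50137715e+00 -1.26484268e+00]
```

View pics/t16a.png

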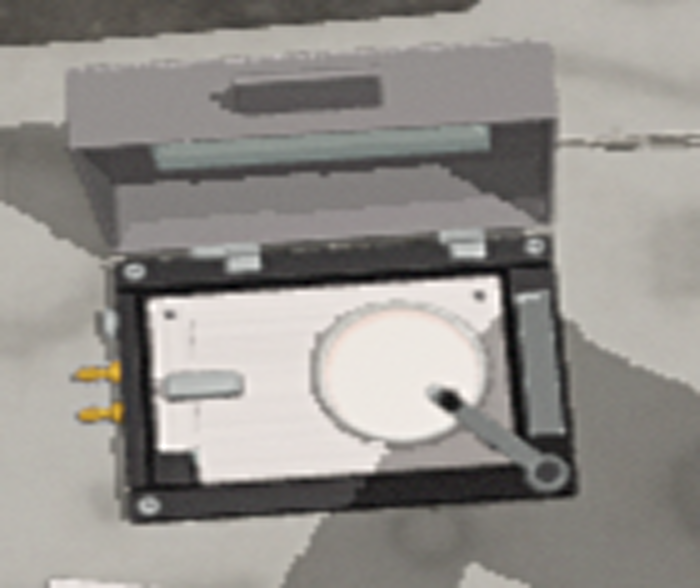

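View pics/s16a.png

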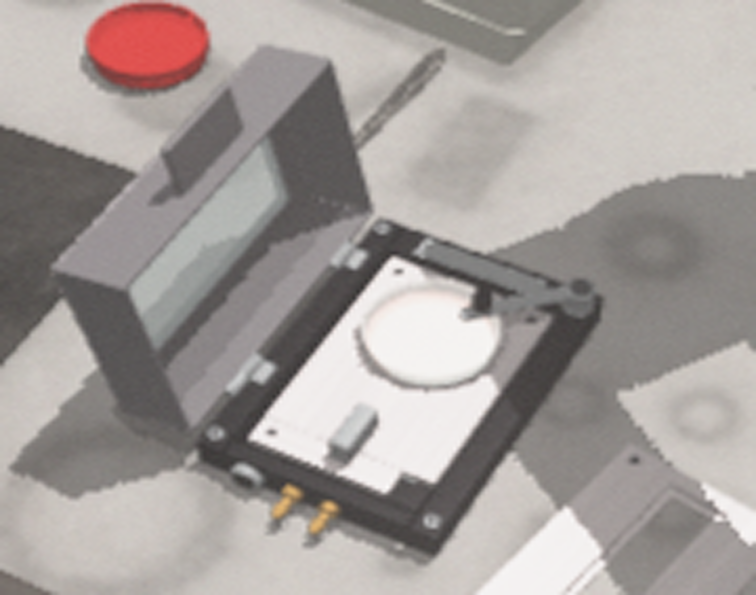

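Run:
```python
from h import *
T=load('t16');S=load('s16')
tp=lambda x,y:(230+x/5-.4,190+y/4.2-.4)
sp=lambda x,y:(240+x/4.2-.4,180+y/3.5-.4)
def ray(s,u,v):
    P=np.array(s['pose']);d=P[:3,:3]@[(u-s['cx'])/s['fx'],(v-s['cy'])/s['fy'],1];return P[:3,3],d/np.linalg.norm(d)
def tri(a,b):
    o1,d1=ray(T,*a);o2,d2=ray(S,*b)
    A=np.stack([d1,-d2],1);k=np.linalg.lstsq(A,o2-o1,rcond=None)[0]
    p,q=o1+k[0]*d1,o2+k[1]*d2;return (p+q)/2,np.linalg.norm(p-q)
y=np.radians(5.8);ex=np.array([np.cos(y),np.sin(y)]);ey=np.array([-np.sin(y),np.cos(y)])
P=np.array([.5770,.1155])
for n,a,b in(('endL',(235,82),(163,157)),('endR',(380,75),(232,88)),('baseL',(235,112),(172,193)),('baseR',(382,106),(242,125)),('hoodBR?',(553,42),(330,62)),('hoodfrontBL',(68,147),(128,290)),('hoodL',(66,70),(57,270)),('hoodFR',(555,118),(0,0))):
    p,e=tri(tp(*a),sp(*b)); d=p[:2]-P; print(n,np.round(p,4),round(e,4),'inc',np.round([d@ex,d@ey],4))
```

```text
endL [0.6693 0.1431 0.1506] 0.001 inc [0.0946 0.0181]
endR [0.6717 0.0974 0.1538] 0.0003 inc [ 0.0924 -0.0276]
baseL [0.6643 0.1449 0.1294] 0.0033 inc [0.0898 0.0204]
baseR [0.667  0.0976 0.1303] 0.0018 inc [ 0.0877 -0.0269]
hoodBR? [0.6829 0.0384 0.1191] 0.0269 inc [ 0.0976 -0.0874]
hoodfrontBL [0.6473 0.1968 0.1278] 0.0014 inc [0.0782 0.0738]
hoodL [0.6794 0.2001 0.1215] 0.0013 inc [0.1105 0.0739]
hoodFR [0.7066 0.0845 0.1738] 0.1351 inc [ 0.1258 -0.0439]
```

Run:
```python
from h import *
plan([.60,.11,.215],5.8,6)
```

```text
now [ 0.4982 -0.1662  0.2102] yaw 45.6 tilt [-1.e+00 -3.e-04  2.e-04]
travel [-0.08  2.01  4.48] ang 6.63
travel [-0.08  2.51  4.21] ang 6.63
travel [-0.08  2.98  3.9 ] ang 6.63
travel [-0.08  3.41  3.53] ang 6.63
travel [-0.08  3.8   3.11] ang 6.63
travel [-0.08  4.13  2.65] ang 6.63
```

arm_command --rows '[{"travel":[-0.1,2.0,4.5],"angular":[6.65,0,0],"grip":1},{"travel":[-0.1,2.5,4.2],"angular":[6.65,0,0],"grip":1},{"travel":[-0.1,3.0,3.9],"angular":[6.65,0,0],"grip":1},{"travel":[-0.1,3.4,3.5],"angular":[6.65,0,0],"grip":1},{"travel":[-0.1,3.8,3.1],"angular":[6.65,0,0],"grip":1},{"travel":[-0.1,4.1,2.65],"angular":[6.65,0,0],"grip":1},{"travel":[0,0.3,4.5],"angular":[0,0,0],"grip":1},{"travel":[0,0.2,3.5],"angular":[0,0,0],"grip":1},{"travel":[0,0,1.1],"angular":[0,0,0],"grip":1},{"travel":[0,0,0],"angular":[0,0,0],"grip":1}]'

```text
t: 25.1
position: [0.6892, 0.125, 0.2155]
ee_rot: [[-0.001, -0.106, 0.994], [0.0, 0.994, 0.106], [-1.0, 0.0, -0.001]]
contact_force: [-1.5, 0.5, -0.5]
finger_gap: -0.0
```

Run:
```python
from h import *
s=snap('wrist','w17');s=snap('wrist','w17')
plan([.690,.124,.142],5.8,1);print(bot.get_obs()['qd'])
```

```text
now [0.6888 0.1248 0.2161] yaw 6.03 tilt [-1.e+00  1.e-04  1.e-04]
travel [ 7.41 -0.09  0.12] ang 0.23
[-0.00326832 -0.00836315  0.00185235  0.00017597  0.00032658  0.00680113]
```

View pics/w17.png

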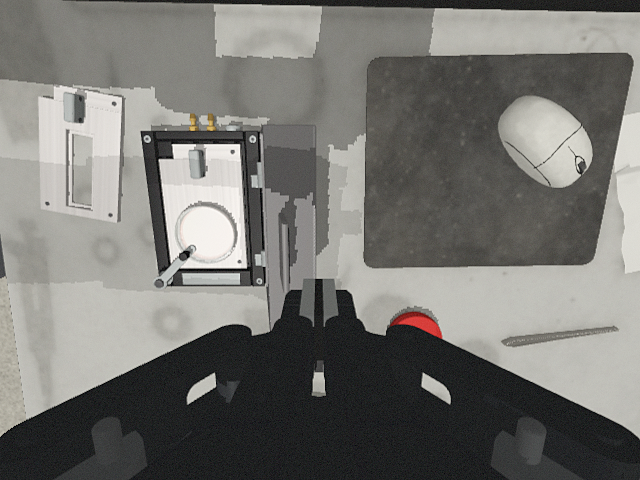

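Run:
```python
from h import *
s=load('w17');o=bot.get_obs();p=o['position'];R=o['ee_rot']
cv2.imwrite('pics/w17a.png',cv2.resize(s['pixels'][110:330,250:360,::-1],None,fx=4,fy=2.7,interpolation=cv2.INTER_CUBIC))
for u,v,z in((281,222,.16),(288,222,.158),(284,285,.16),(315,125,.125),(300,285,.125)): print(u,v,np.round(R.T@(pt(s,u,v,z)-p),4))
```

```text
281 222 [ 0.0561  0.0219 -0.0231]
288 222 [ 0.0581  0.0215 -0.0192]
284 285 [ 0.0561 -0.0178 -0.0224]
315 125 [ 0.0911  0.0779 -0.0034]
300 285 [ 0.0911 -0.0326 -0.0145]
```

View pics/w17a.png

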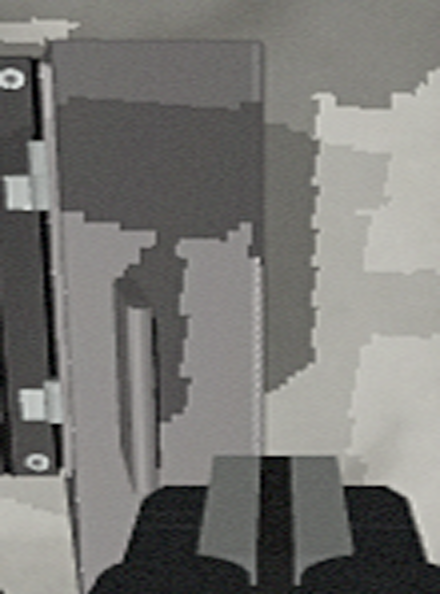

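Run:
```python
import numpy as np
th=np.linspace(1.76,0,18);r=np.linspace(124,135,18)
x=57-r*np.cos(th)+12*np.sin(th)+7.5; z=21.5+r*np.sin(th)+12*np.cos(th)
print('start',x[0],z[0])
for i in range(1,18): print(i,round(th[i],2),'x,z',round(x[i],1),round(z[i],1),'tool x',round((z[i-1]-z[i])/10,2),'tool z',round((x[i]-x[i-1])/10,2))
```

```text
start 99.60737982836855 141.03021325835013
1 1.66 x,z 87.1 144.7 tool x -0.36 tool z -1.25
2 1.55 x,z 74.3 147.0 tool x -0.23 tool z -1.29
3 1.45 x,z 61.2 148.0 tool x -0.1 tool z -1.31
4 1.35 x,z 48.0 147.6 tool x 0.04 tool z -1.32
5 1.24 x,z 34.8 145.8 tool x 0.18 tool z -1.31
6 1.14 x,z 21.9 142.7 tool x 0.31 tool z -1.3
7 1.04 x,z 9.2 138.2 tool x 0.45 tool z -1.26
8 0.93 x,z -2.9 132.3 tool x 0.58 tool z -1.21
9 0.83 x,z -14.4 125.3 tool x 0.71 tool z -1.15
10 0.72 x,z -25.2 117.0 tool x 0.83 tool z -1.08
11 0.62 x,z -35.1 107.6 tool x 0.94 tool z -0.99
12 0.52 x,z -44.1 97.1 tool x 1.04 tool z -0.89
13 0.41 x,z -51.9 85.8 tool x 1.14 tool z -0.78
14 0.31 x,z -58.5 73.6 tool x 1.22 tool z -0.66
15 0.21 x,z -63.9 60.7 tool x 1.29 tool z -0.54
16 0.1 x,z -67.9 47.3 tool x 1.34 tool z -0.4
17 0.0 x,z -70.5 33.5 tool x 1.38 tool z -0.26
```

arm_command --newtons 60 --rows '[{"travel":[2.0,-0.05,0],"angular":[0.2,0,0],"grip":1},{"travel":[2.5,-0.05,0],"angular":[0,0,0],"grip":1},{"travel":[2.0,0,0],"angular":[0,0,0],"grip":1},{"travel":[1.0,0,0],"angular":[0,0,0],"grip":1},{"travel":[0,0,-0.7],"angular":[0,0,0],"grip":1},{"travel":[0,0,-0.8],"angular":[0,0,0],"grip":1},{"travel":[-0.35,0,-1.25],"angular":[0,0,0],"grip":1},{"travel":[-0.25,0,-1.3],"angular":[0,0,0],"grip":1},{"travel":[-0.1,0,-1.3],"angular":[0,0,0],"grip":1},{"travel":[0,0,0],"angular":[0,0,0],"grip":1}]'

```text
t: 26.45
position: [0.6357, 0.1183, 0.1482]
ee_rot: [[0.0, -0.1, 0.995], [0.0, 0.995, 0.1], [-1.0, 0.0, 0.0]]
contact_force: [-0.3, 0.5, -0.2]
finger_gap: -0.0
```

Run:
```python
from h import *
s=snap('wrist','w18');t=snap('scene','s18')
o=bot.get_obs();print(o['position'],o['contact_force'])
cv2.imwrite('pics/s18a.png',cv2.resize(t['pixels'][130:350,220:420,::-1],None,fx=3.5,fy=2.7,interpolation=cv2.INTER_CUBIC))
```

```text
[0.63647411 0.11833759 0.14784687] [-0.07452396 -0.06376986  0.21148516]
```

View pics/w18.png

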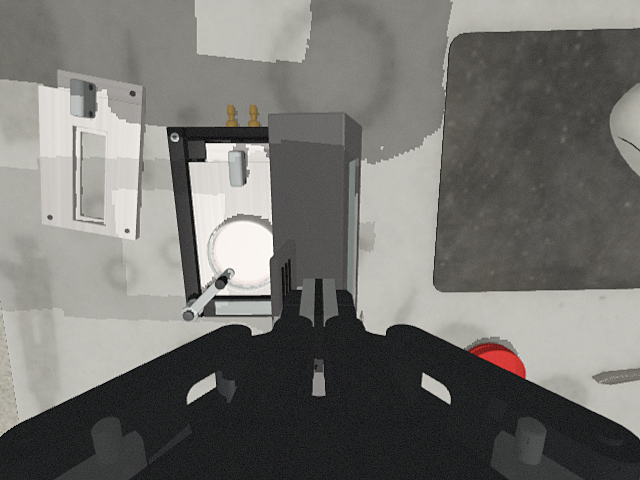

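View pics/s18a.png

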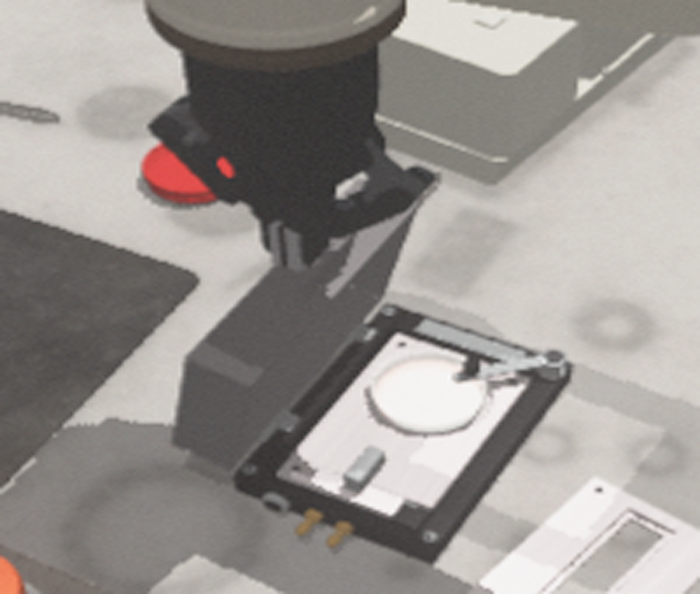

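The cover has come forward to about upright, and the tab at (283,270) is against the fingers. I continue along the arc.

arm_command --rows '[{"travel":[0.05,0,-1.3],"angular":[0,0,0],"grip":1},{"travel":[0.2,0,-1.3],"angular":[0,0,0],"grip":1},{"travel":[0.3,0,-1.3],"angular":[0,0,0],"grip":1},{"travel":[0.45,0,-1.25],"angular":[0,0,0],"grip":1},{"travel":[0.6,0,-1.2],"angular":[0,0,0],"grip":1},{"travel":[0.7,0,-1.15],"angular":[0,0,0],"grip":1},{"travel":[0.8,0,-1.1],"angular":[0,0,0],"grip":1},{"travel":[0.95,0,-1.0],"angular":[0,0,0],"grip":1},{"travel":[1.05,0,-0.9],"angular":[0,0,0],"grip":1},{"travel":[0,0,0],"angular":[0,0,0],"grip":1}]'

```text
t: 27.8
position: [0.531, 0.1078, 0.0957]
ee_rot: [[-0.002, -0.1, 0.995], [-0.0, 0.995, 0.1], [-1.0, 0.0, -0.002]]
contact_force: [0.3, -0.4, -0.3]
finger_gap: 0.0
```

Run:
```python
from h import *
s=snap('wrist','w19');t=snap('scene','s19')
o=bot.get_obs();print(o['position'],o['contact_force'])
cv2.imwrite('pics/s19a.png',cv2.resize(t['pixels'][130:350,220:420,::-1],None,fx=3.5,fy=2.7,interpolation=cv2.INTER_CUBIC))
```

```text
[0.53216079 0.10784632 0.09669742] [-0.08642577  0.4911366   0.77287493]
```

View pics/w19.png

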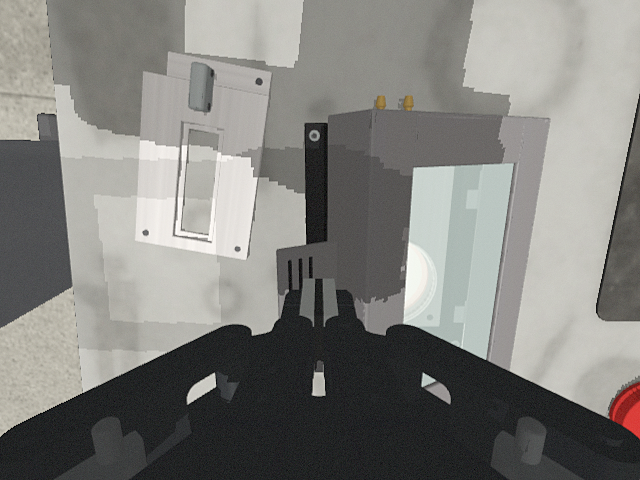

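View pics/s19a.png

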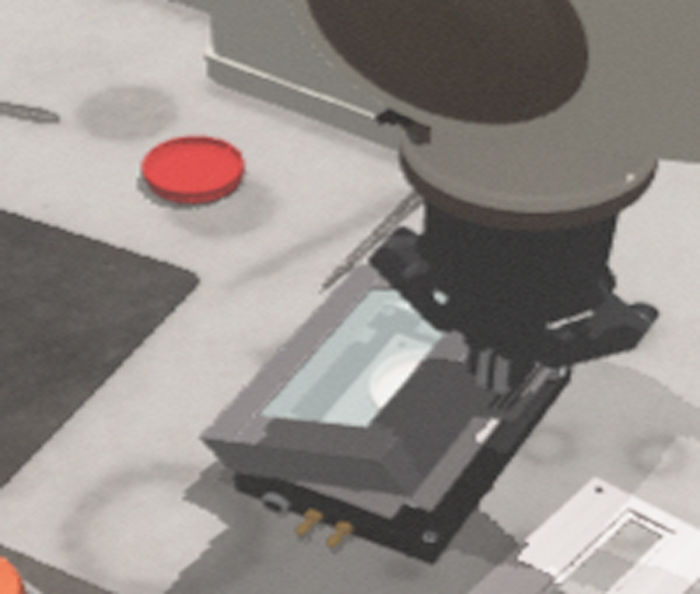

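arm_command --rows '[{"travel":[1.1,0,-0.75],"angular":[0,0,0],"grip":1},{"travel":[1.2,0,-0.65],"angular":[0,0,0],"grip":1},{"travel":[1.25,0,-0.55],"angular":[0,0,0],"grip":1},{"travel":[1.2,0,-0.4],"angular":[0,0,0],"grip":1},{"travel":[0.8,0,-0.15],"angular":[0,0,0],"grip":1},{"travel":[0.4,0,-0.05],"angular":[0,0,0],"grip":1},{"travel":[0.2,0,0],"angular":[0,0,0],"grip":1},{"travel":[0.1,0,0],"angular":[0,0,0],"grip":1},{"travel":[0.1,0,0],"angular":[0,0,0],"grip":1},{"travel":[0,0,0],"angular":[0,0,0],"grip":1}]'

```text
t: 29.15
position: [0.5069, 0.1053, 0.0335]
ee_rot: [[0.001, -0.1, 0.995], [0.0, 0.995, 0.1], [-1.0, 0.0, 0.001]]
contact_force: [-1.1, -1.1, 3.9]
finger_gap: 0.0
```

Run:
```python
from h import *
s=snap('wrist','w20');t=snap('scene','s20')
o=bot.get_obs();print(o['position'],o['contact_force'])
cv2.imwrite('pics/s20a.png',cv2.resize(t['pixels'][130:350,220:420,::-1],None,fx=3.5,fy=2.7,interpolation=cv2.INTER_CUBIC))
```

```text
[0.50684424 0.10530382 0.03346485] [-1.33716936 -0.01887743  5.48076443]
```

View pics/s20a.png

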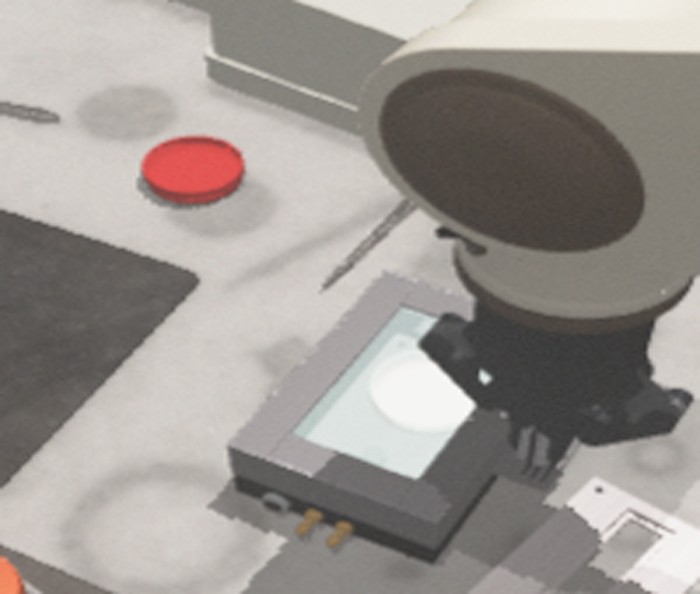

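arm_command --rows '[{"travel":[0.1,0,0],"angular":[0,0,0],"grip":1},{"travel":[0.1,0,0],"angular":[0,0,0],"grip":1},{"travel":[0,0,0],"angular":[0,0,0],"grip":1},{"travel":[0,0,0],"angular":[0,0,0],"grip":1},{"travel":[0,0,0],"angular":[0,0,0],"grip":1},{"travel":[0,0,0],"angular":[0,0,0],"grip":1},{"travel":[0,0,0],"angular":[0,0,0],"grip":1},{"travel":[0,0,0],"angular":[0,0,0],"grip":1},{"travel":[0,0,0],"angular":[0,0,0],"grip":1},{"travel":[0,0,0],"angular":[0,0,0],"grip":1}]'

```text
t: 30.5
position: [0.5071, 0.1053, 0.033]
ee_rot: [[0.001, -0.1, 0.995], [0.0, 0.995, 0.1], [-1.0, -0.0, 0.001]]
contact_force: [-13.1, -1.6, 33.8]
finger_gap: 0.0
```

arm_command --rows '[{"travel":[-0.4,0,-0.1],"angular":[0,0,0],"grip":1},{"travel":[-1,0,-0.2],"angular":[0,0,0],"grip":1},{"travel":[-3,0,0],"angular":[0,0,0],"grip":1},{"travel":[-4,0,0],"angular":[0,0,0],"grip":1},{"travel":[-4,-2,0],"angular":[0,0,0],"grip":1},{"travel":[-3,-4,0],"angular":[0,0,0],"grip":1},{"travel":[0,-5,0],"angular":[0,0,0],"grip":1},{"travel":[0,-5,0],"angular":[0,0,0],"grip":1},{"travel":[0,-5,0],"angular":[0,0,0],"grip":1},{"travel":[0,-2,0],"angular":[0,0,0],"grip":1}]'

```text
t: 31.75
position: [0.5265, -0.1261, 0.1853]
ee_rot: [[-0.0, -0.098, 0.995], [-0.0, 0.995, 0.098], [-1.0, -0.0, -0.0]]
contact_force: [-0.7, 1.5, -0.5]
finger_gap: -0.0002
```

arm_command --rows '[{"travel":[0,0,0],"angular":[0,0,0],"grip":1},{"travel":[0,0,0],"angular":[0,0,0],"grip":1},{"travel":[0,0,0],"angular":[0,0,0],"grip":1},{"travel":[0,0,0],"angular":[0,0,0],"grip":1},{"travel":[0,0,0],"angular":[0,0,0],"grip":1},{"travel":[0,0,0],"angular":[0,0,0],"grip":1},{"travel":[0,0,0],"angular":[0,0,0],"grip":1},{"travel":[0,0,0],"angular":[0,0,0],"grip":1},{"travel":[0,0,0],"angular":[0,0,0],"grip":1},{"travel":[0,0,0],"angular":[0,0,0],"grip":1}]'

```text
t: 33.0
position: [0.5266, -0.1239, 0.1851]
ee_rot: [[-0.0, -0.1, 0.995], [0.0, 0.995, 0.1], [-1.0, 0.0, -0.0]]
contact_force: [0.3, -0.2, -0.6]
finger_gap: 0.0001
```

Run:
```python
from h import *
s=snap('top','t21');t=snap('scene','s21')
o=bot.get_obs();print(o['position'],o['contact_force'])
cv2.imwrite('pics/s21a.png',cv2.resize(t['pixels'][200:350,260:420,::-1],None,fx=4.5,fy=3.8,interpolation=cv2.INTER_CUBIC))
cv2.imwrite('pics/t21a.png',cv2.resize(s['pixels'][220:345,230:370,::-1],None,fx=5,fy=4.5,interpolation=cv2.INTER_CUBIC))
```

```text
[ 0.52665313 -0.12384783  0.18509134] [ 0.35947889 -0.24225136  0.81295305]
```

View pics/t21a.png

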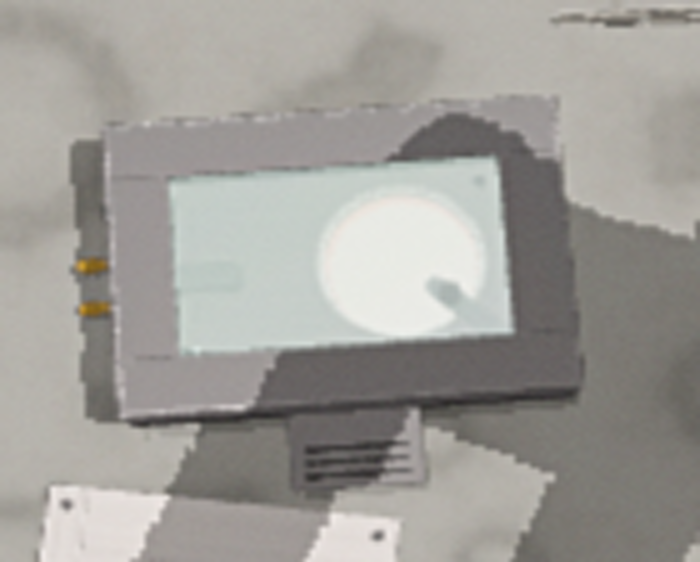

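View pics/s21a.png

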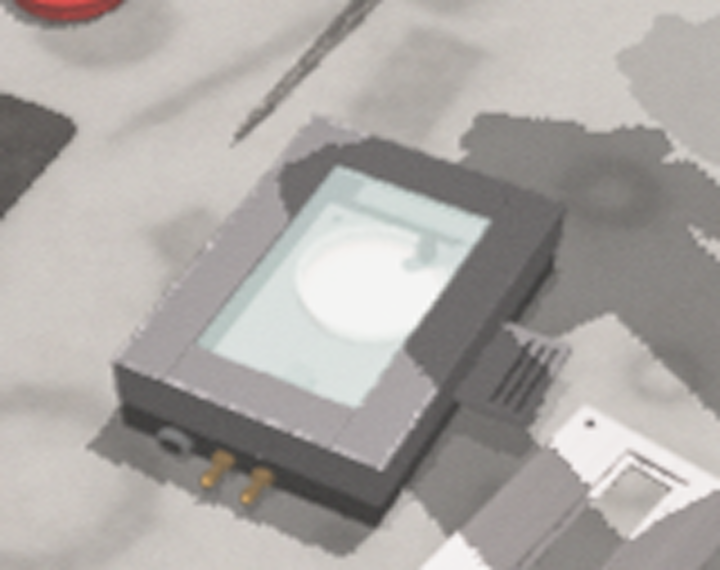

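The cover is shut flat. Through the window the dish sits in place with the clip over it, and the robot is clear, so I hand in.

```bash
python3 -c "
from bench import bot
print(bot.sign_off())"
```

```text
the job is handed in; nothing more can be done
None
```

I set up the incubator as asked and handed the job in at about 33 s; sign-off gave no verdict.

- **Insert:** The dish insert lies in the pocket with its cut-out corner over the block. I carried it by the rib and let it go there. The wrist and top pictures show it flat and square, with a gap on every side.
- **Dish:** It is in the round opening. It met almost no force going down (under 1 N), and the picture after letting go shows it inside the ring.
- **Clip:** I pushed it by its pin to roughly 0.8 rad, judged from the push path and the pictures. Its end lies over the dish.
- **Cover:** I drew it down by the tab from behind and pressed until it met a hard stop, at 34 N with the tip 33 mm up (33.5 mm expected). The last pictures show it flat on the rim, the dish and clip in place under the window, and the arm clear.
- **Slide insert and red dish:** I did not touch either one.

**Disagreements:**
- The top camera's positions differed from the wrist camera's by about 3 mm, so I used the wrist camera's.
- Two estimates of the opening's centre differed by about 1 mm. A closer wrist view then put it within about 0.5 mm of where I was aiming.
- Reported finger gaps came out about 2 mm below the nominal sizes: 7.5–8 mm on the 10 mm rib and 58.5 mm on the 60 mm dish. Both grips held.

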